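# Find the high spot of a brake disc

## Task

Check the brake disc on the bench fixture for its high spot: gently push the blue pointer slide fully home so that its sprung tip bears on the rim, then take the black turning knob and turn the disc slowly, feeling for the one place where the rim pushes the tip back the furthest. Leave the disc standing still with the middle of that high spot right under the tip and let go, without forcing the knob sideways on its sprung pin or disturbing the loose things around.

Things in the scene. Friction and masses are not known exactly. Their poses are not given: they have to be found in the camera images.
- fixture: Grey base plate (12 mm thick, 150 x 340 mm), fixed. Origin on the vertical spindle axis at bench level, z up, +y from the spindle to the pointer slide. The steel disc (180 mm across, level, 44 to 56 mm above the bench) turns either way without stops. One spot of its rim, at an unknown place, rises smoothly to a 5 mm peak over 19 degrees either side of its middle; the rest is round.
- crank: Hub and knob arm, clamped to the disc and turning with it; keep below 2 rad/s. Origin on the spindle axis at bench level; -y points to the turning knob. Bearing drag is steady, about 3.5 N at the knob (1 to 2.5 N if read after a stop), so it stays where it is left. The knob's pin sits in a short slot of the arm and gives way in or out by 1 mm for each 3 N of side load; 4 mm is too much.
- turning_knob (a point): Grip centre of the black upright turning knob, 60 mm from the spindle axis when unloaded, 83 mm above the bench. A sleeve 18 mm in diameter, from 62 to 102 mm above the bench, spinning freely on its pin, so it can be led round the full circle without turning the gripper. On its path only the hub nut (66 mm high) and, outside the circle, the slide's post rise beside it.
- slide: Blue pointer slide, block 38 x 60 mm, top 64 mm above the bench. Origin below the block's centre at bench level, axes parallel to the fixture's; 167 mm from the spindle axis when parked, 142 mm when fully home against its stop. It slides stiffly (about 12 to 14 N) and stays where it is left. Move it slower than 0.15 m/s: it must not slam.
- rim_point (a point): Fixed point where the tip meets the round rim, 90 mm from the spindle axis towards the slide, 50 mm above the bench. The sprung tip presses with 2.5 N on the round rim, 8.5 N at the middle of the high spot. At the knob the drag is 1 to 3 N above normal while climbing, passes back through normal near or past the middle and falls 1.5 to 4 N below; turned back it is the mirror image.
- thumb_post (a point): Centre of the grip of the black upright post on the slide, 16 mm in diameter (its cap 20 mm), from 64 to 102 mm above the bench; this point is 85 mm above the bench, right above the slide's origin. Push it 25 mm along the fixture's -y axis to bring the slide home.
- grease_pot_near: White grease pot with blue lid, 58 mm in diameter, 73 mm high, standing behind the disc; bystander. Origin at its foot.
- spanner_near: Steel spanner 162 x 26 x 7 mm, lying in front of the fixture; bystander. Origin at its middle, underside.
- adapter_brass: Brass adapter 19 mm in diameter, 30 mm high, standing beyond the slide; bystander. Origin at its foot.
- adapter_black: Black adapter 20 mm in diameter, 29 mm high, standing on the near side of the slide; bystander. Origin at its foot.

How it is judged:
On the way:
1. the pointer slide has been pushed fully home (within 1.5 mm of its stop) (y of slide in the frame of fixture below 0.1435 m), for 0.2 s.
At the end, for the whole second after the job is handed in: The slide is home within 1.5 mm, the disc stands still, and the middle of the high spot is under the tip within about 8 degrees: the tip presses on the rim with more than 7.3 N (8.5 N at the peak) (y of slide in the frame of fixture below 0.1435 m and contact force between crank and slide above 7.3 N and angular speed of crank below 0.05 rad/s); the robot touches nothing.
It fails at once if the disc is turned faster than 2 rad/s (angular speed of crank above 2 rad/s).
It fails at once if the knob is forced sideways, its pin pushed more than 4 mm in or out along its slot (12 N) (horizontal distance between turning_knob and fixture above 0.064 m or horizontal distance between turning_knob and fixture below 0.056 m).
It fails at once if the slide is slammed: moved faster than 0.15 m/s (linear speed of slide above 0.15 m/s).
It fails at once if a bystander (grease pot, spanner, adapter) is moved more than 15 mm (distance of any of grease_pot_near, spanner_near, adapter_brass, adapter_black from where it was at the start of the episode above 0.015 m).
It also fails if it takes over 72 s, if anything falls off the work surface, if the arm or the gripper's body presses on something with over 40 N, if the wrist force passes 120 N, or if a joint passes its speed limit or range.

## Robot

A 6-joint arm with a two-finger parallel gripper is mounted at the origin on a cart in front of the work surface, level with it; the furniture and walls round the work are solid. World frame = base frame: x ahead of the robot, y to its left, z up, the work surface at z = 0. Lengths are in m, angles in rad, forces in N, time in s.
With the tool pointing down it reaches from about 0.375 to 0.975 m from the base axis. Payload 3.8 kg.
Tool frame: the origin (TCP) lies midway between the tips of the shut fingers; the grasp point (between the pads) lies 19 mm behind it; z points along the fingers, y is the direction in which the jaws open and shut (so a half turn about z gives the same grasp; the last joint's range is limited). The gripper opens to 88 mm and grips with 3 to 60 N. Pads are 18 mm wide; open, the fingers measure 123 mm over their backs; the gripper's body (75 mm by 187 mm) begins 45 mm behind the grasp point.
Start: joints at [-1.175, 0.264, 1.604, -0, 1.274, -0.037], TCP at [0.283, -0.613, 0.239] pointing down, gripper open.
Joint ranges: [-2.63, 2.63], [-0.94, 2.18], [0.31, 2.57], [-1.31, 4.45], [0, 2.66], [-2.55, 2.55]. Speed limits (rad/s): [2.57, 2.57, 3.14, 3.14, 3.14, 3.14].

## Interface

Orientations are given as [roll, pitch, yaw] about the fixed x, y, z axes, in that order (R = Rz(yaw) Ry(pitch) Rx(roll)).
In Python, from cell import arm, imaging gives the robot as it stands.
- The arm moves only by the tool drive_tool, never from a script. Its argument "moves" is a list of rows, each a list of 3 entries, a list of its own where there are three numbers: the shift along the tool's x, y, z in mm, then the turn, a rotation vector about the tool's x, y, z in degrees, then the opening, from 0 (shut) to 1 (fully open). In form: [[[dx, dy, dz], [wx, wy, wz], hand], ...]. A call has exactly 5 rows; each row shifts and turns the pose as measured when the row begins, along the tool's axes as they then stand; what a row does not reach is not made up. A row lasts 1/8 s, in which the tool goes at most 62.5 mm and 10.7 degrees, less where a joint would pass 70% of its speed; a pose out of reach is approached as far as the arm can. A call is refused whole if a number of a shift passes 62.5 or a number of a turn 10.7, either way. A call with a gripper value outside its range is refused whole. The fingers move at their own pace and stop on an object; "newtons" is the grip in N (left out, the last holds). Time passes only in rows, so rows that do not move let the fingers close, or fill a call up. It gives the time, the measured TCP pose, the force and the opening at its end, in the units of the state.
- arm.observe(): the state, without advancing time (a new reading comes with each control period).
- imaging.camera(name): name is "scene" or "side" or "wrist"; returns the picture (480x640x3 uint8, blue, green, red); there is no depth.
- imaging.get_calibration(name): a dict with "K" (3x3 intrinsics, pixels), "R" (3x3) and "t" (3): a world point X has camera coordinates R X + t. Camera axes: x right, y down, z forward; pixel columns grow to the right and rows downward; lengths in m; the calibration is good to about 2 mm. A picture is of the moment at which its call begins: read the wrist's pose just before it. get_calibration takes no time and is no camera call; for the wrist camera it gives the pose at the moment of the call.
- arm.finish_job(): hands the job in, once; it reports no verdict.
The state is a dict: "time": time; "joint_pos": joint angles; "dq": joint speeds; "effort": joint torques, N m; "ee_pos": TCP position; "orientation": TCP orientation; "ft_force": force on the tool from outside, world axes, zero at the start; "wrist_torque": the same for the moment, N m; "finger_gap": opening from 0.0 (shut) to 1.0 (fully open).
Only numpy, scipy, OpenCV 4.12 (cv2) and the standard library are available. Lean on these libraries where they do the work, as an engineer would, in place of code of your own. Each camera call takes 0.05 s, during which the arm holds its last target.

## Working session

There is one attempt and no reset: what is moved stays moved. The work goes in short steps, Python scripts to look and compute and a tool call to move; the robot and the scene stay as the last step left them, time stands still between calls to the robot, and variables do not carry over. Pictures are saved under pics/ and viewed, and the job is handed in when it is done.

Besides the shell and the picture viewer there is one more tool, called after "Call:" as a command line: name --argument value ..., lists and objects as JSON in quotes. drive_tool: Moves the arm, as the interface text tells. Its arguments: {"type":"object","properties":{"moves":{"type":"array"},"newtons":{"type":"number"}},"required":["moves"]}

```bash
mkdir -p pics; ls; python3 - <<'E'
from cell import arm, imaging
import cv2,numpy as np
print(arm.observe())
for n in ["scene","side"]:
    cv2.imwrite(f"pics/{n}0.png",imaging.camera(n))
    c=imaging.get_calibration(n);print(n,c)
E
```

```text
pics
{'time': 0.0, 'joint_pos': array([-1.17484913e+00,  2.64760309e-01,  1.60536789e+00, -6.26941197e-06,
        1.27370188e+00, -3.69060933e-02]), 'dq': array([ 7.39892058e-04,  1.60382679e-03, -4.90581836e-05, -9.45591544e-05,
       -1.19994621e-03,  8.07843455e-04]), 'effort': array([-1.65263928e-04, -5.02108204e+01, -3.56869733e+01,  7.25845783e-02,
        2.93719699e-02, -1.90292217e-04]), 'ee_pos': array([ 0.28285521, -0.61209246,  0.23738649]), 'orientation': array([-3.13935653e+00, -7.65693300e-05,  4.32855048e-01]), 'ft_force': array([1.16516654, 0.20956564, 0.34487674]), 'wrist_torque': array([-0.00471082, -0.01082285, -0.01716161]), 'finger_gap': 1.001542693890463}
scene {'K': array([[580.84056474,   0.        , 312.93127241],
       [  0.        , 580.84056474, 225.10147167],
       [  0.        ,   0.        ,   1.        ]]), 'R': array([[-0.65313338, -0.75719531, -0.00848839],
       [-0.57391857,  0.50229503, -0.64677444],
       [ 0.49399825, -0.41755833, -0.7626341 ]]), 't': array([0.39678431, 0.37090496, 0.78597395])}
side {'K': array([[592.14332304,   0.        , 325.724255  ],
       [  0.        , 592.14332304, 248.62757909],
       [  0.        ,   0.        ,   1.        ]]), 'R': array([[-0.87894611, -0.4764731 ,  0.02066672],
       [-0.31840433,  0.55399317, -0.76922705],
       [ 0.35506678, -0.6826895 , -0.63864124]]), 't': array([0.50105101, 0.24950573, 0.74988395])}
```

View pics/scene0.png

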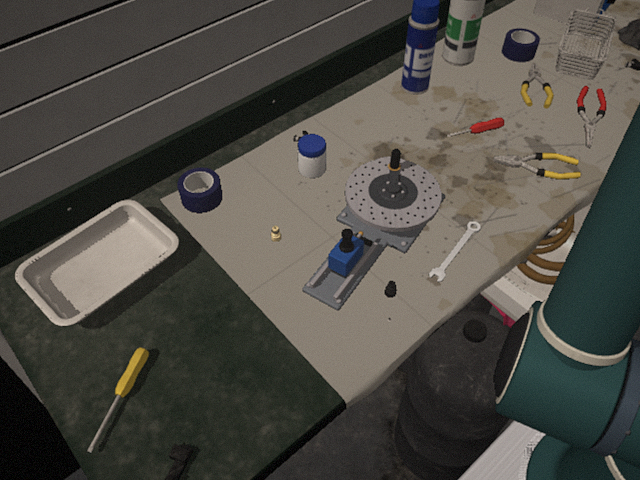

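View pics/side0.png

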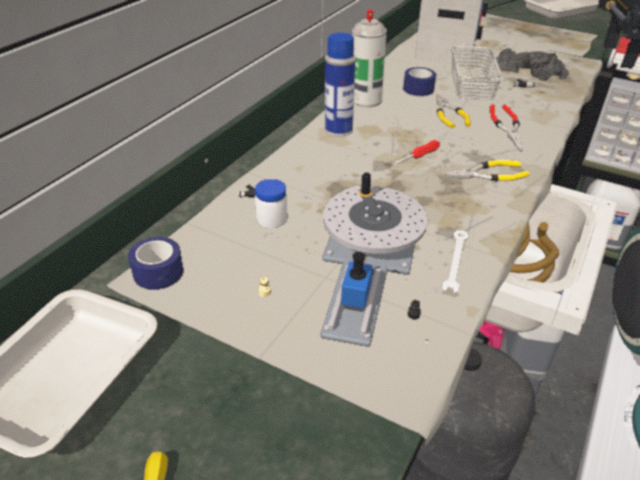

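The scene picture shows the disc near (393,200), knob near (396,160), blue slide near (346,258). In the side picture they are at (375,220), (366,185) and (356,285). Now I'll measure them.

```bash
cat > h.py <<'E'
import numpy as np,cv2
from cell import arm,imaging
def ray(c,u,v):
    d=np.linalg.inv(c["K"])@np.array([u,v,1.]);R=c["R"];return -R.T@c["t"],R.T@d
def plane(c,u,v,z):
    o,d=ray(c,u,v);return o+d*(z-o[2])/d[2]
def proj(c,X):
    p=c["K"]@(c["R"]@np.asarray(X)+c["t"]);return p[:2]/p[2]
def tri(c1,p1,c2,p2):
    A=[];b=[]
    o1,d1=ray(c1,*p1);o2,d2=ray(c2,*p2)
    s=np.linalg.lstsq(np.c_[d1,-d2],o2-o1,rcond=None)[0]
    a,b=o1+s[0]*d1,o2+s[1]*d2
    return (a+b)/2,np.linalg.norm(a-b)
E
python3 - <<'E'
import cv2,numpy as np
for n,(x,y,w,h) in {"scene":(260,125,240,190),"side":(230,160,250,190)}.items():
    im=cv2.imread(f"pics/{n}0.png")
    cv2.imwrite(f"pics/{n}0c.png",cv2.resize(im[y:y+h,x:x+w],None,fx=3,fy=3,interpolation=cv2.INTER_CUBIC))
E
```

```text
(no output)
```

View pics/scene0c.png

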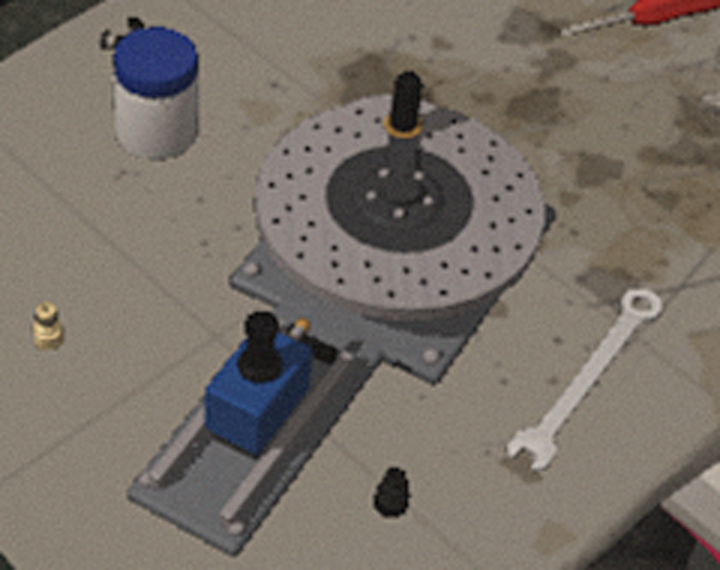

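View pics/side0c.png

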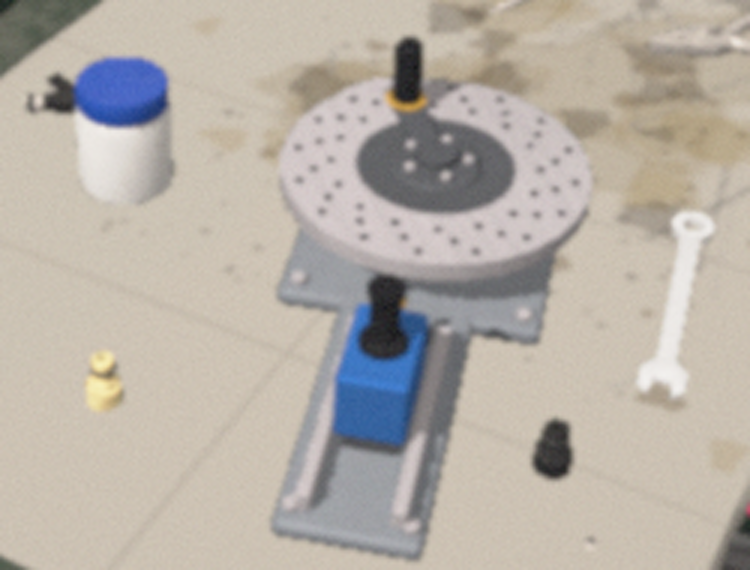

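```bash
python3 - <<'E'
from h import *
cs={n:imaging.get_calibration(n) for n in("scene","side")}
off={"scene":(260,125),"side":(230,160)}
f=lambda n,p:(p[0]/3+off[n][0]-1/3,p[1]/3+off[n][1]-1/3)
disc={}
import scipy.optimize as so
for n in cs:
    im=cv2.imread(f"pics/{n}0.png"); hsv=cv2.cvtColor(im,cv2.COLOR_BGR2HSV).astype(int)
    # disc top: low saturation greyish-pink bright
    m=((hsv[...,1]<28)&(hsv[...,2]>110)).astype(np.uint8)
    x,y=off[n];mm=np.zeros_like(m);mm[y:y+190,x:x+250]=m[y:y+190,x:x+250]
    mm=cv2.morphologyEx(mm,cv2.MORPH_OPEN,np.ones((2,2)))
    cnt=max(cv2.findContours(mm,0,1)[0],key=cv2.contourArea)
    hull=cv2.convexHull(cnt)[:,0]
    P=np.array([plane(cs[n],u,v,.056)[:2] for u,v in hull])
    r=so.least_squares(lambda q:np.hypot(*(P-q[:2]).T)-q[2],[*P.mean(0),.09],loss='soft_l1',f_scale=.001)
    print(n,"circle",r.x,len(P),np.abs(r.fun).max())
pk={"knobtop":((407,76),(408,42),.102),"posttop":((262,318),(387,284),.102),"brass":((46,308),(102,357),.03),"black":((395,471),(556,425),.029),
"potlid":((155,48),(123,80),.073),"basenear1":((130,493),(275,527),.012),"basenear2":((235,550),(420,556),.012)}
for k,(a,b,z) in pk.items():
    a=f("scene",a);b=f("side",b)
    X,e=tri(cs["scene"],a,cs["side"],b)
    print(k,X.round(4),round(e,4),plane(cs["scene"],*a,z).round(4),plane(cs["side"],*b,z).round(4))
E
```

```text
scene circle [ 0.55611164 -0.15385242  0.08889997] 37 0.0034784250462036592
side circle [ 0.53097342 -0.04229241  0.18068227] 35 0.09872588168203696
knobtop [ 0.6017 -0.2003  0.1016] 0.0003 [ 0.6016 -0.2     0.102 ] [ 0.6013 -0.1996  0.102 ]
posttop [0.5166 0.0024 0.1019] 0.001 [0.5172 0.0022 0.102 ] [0.5161 0.0029 0.102 ]
brass [0.6515 0.0536 0.0317] 0.0013 [0.6518 0.0531 0.03  ] [0.6533 0.0517 0.03  ]
black [ 0.4284 -0.0216  0.0277] 0.0006 [ 0.4282 -0.0211  0.029 ] [ 0.4278 -0.0201  0.029 ]
potlid [ 0.7479 -0.1185  0.0741] 0.0025 [ 0.7505 -0.12    0.073 ] [ 0.7473 -0.1189  0.073 ]
basenear1 [0.5278 0.0915 0.0057] 0.0005 [0.5242 0.0942 0.012 ] [0.5254 0.0963 0.012 ]
basenear2 [0.459  0.0719 0.0049] 0.0015 [0.4566 0.0747 0.012 ] [0.4561 0.0783 0.012 ]
```

```bash
python3 - <<'E'
from h import *
import scipy.optimize as so
cs={n:imaging.get_calibration(n) for n in("scene","side")}
off={"scene":(260,125),"side":(230,160)}
guess=np.array([.5575,-.159])
kp=np.array([.6015,-.2]);
for n in cs:
    im=cv2.imread(f"pics/{n}0.png")
    g=cv2.GaussianBlur(im,(3,3),0).astype(float)
    hsv=cv2.cvtColor(im,cv2.COLOR_BGR2HSV)
    # radial sampling: saturation profile, edge at max gradient
    P=[];A=[]
    for a in np.arange(0,360,5):
        rs=np.arange(.078,.1,.0005); d=np.array([np.cos(np.radians(a)),np.sin(np.radians(a))])
        uv=np.array([proj(cs[n],[*(guess+r*d),.056]) for r in rs]).astype(np.float32)
        s=cv2.remap(g.astype(np.float32),uv[None,:,0],uv[None,:,1],cv2.INTER_LINEAR)[0]
        k=6
        gr=[np.linalg.norm(s[i+k-3:i+k].mean(0)-s[i-k:i-k+3].mean(0)) for i in range(k,len(rs)-k)]
        i=int(np.argmax(gr))+k
        if gr[i-k]>12:P.append(guess+rs[i]*d);A.append(a)
    P=np.array(P)
    r=so.least_squares(lambda q:np.hypot(*(P-q[:2]).T)-.09,guess,loss='soft_l1',f_scale=.0007)
    print(n,r.x.round(4),len(P),np.median(np.abs(r.fun)), (np.abs(r.fun)<.0015).sum(), "knob r",np.hypot(*(kp-r.x)),"post r",np.hypot(*(r.x-[.5166,.0025])))
    u=im.copy()
    for q in P:
        cv2.circle(u,tuple(int(round(t*1)) for t in proj(cs[n],[*q,.056])),0,(0,0,255),-1)
    x,y=off[n];cv2.imwrite(f"pics/{n}0e.png",cv2.resize(u[y:y+190,x:x+250],None,fx=3,fy=3,interpolation=0))
E
```

```text
scene [ 0.5592 -0.1553] 70 0.0010069974084160535 47 knob r 0.061565724285856965 post r 0.16341770467561237
side [ 0.5603 -0.1559] 72 0.00093789794681165 49 knob r 0.06035123899141026 post r 0.16432173219104257
```

View pics/scene0e.png

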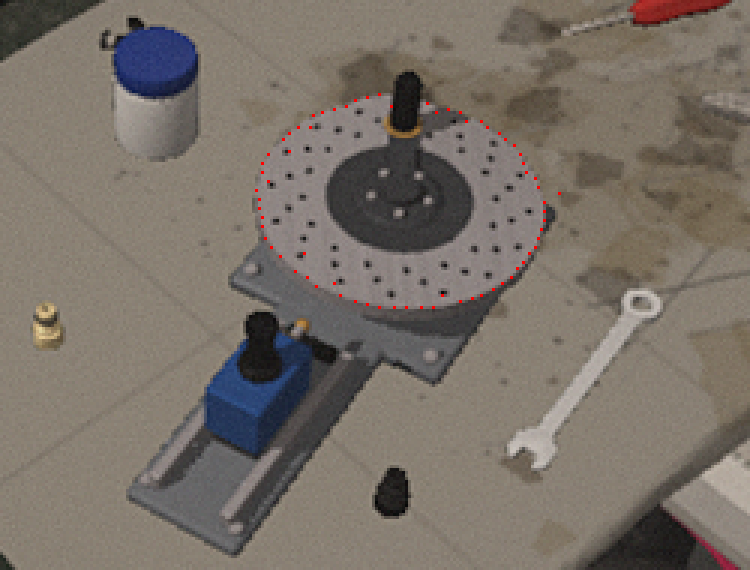

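View pics/side0e.png

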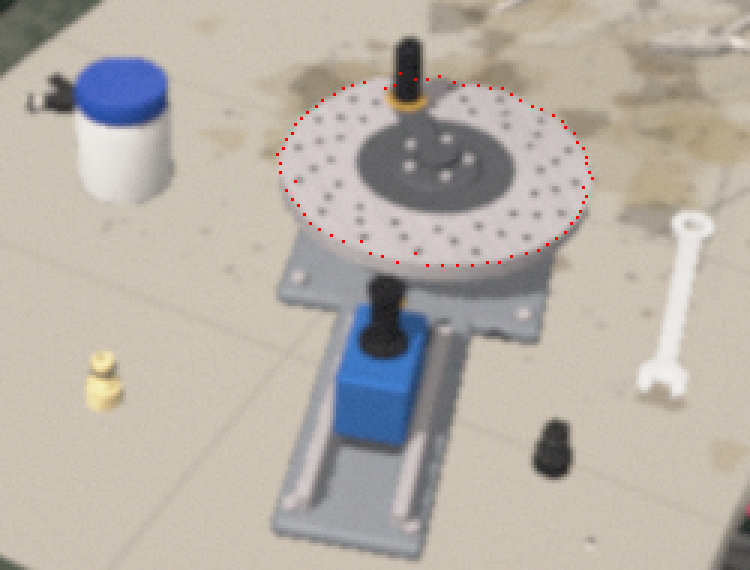

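Disc centre ≈ (0.5595,-0.158), post ≈ (0.5165,0.003) and fixture yaw ≈ 15°, which agrees with 60, 167 and 90 mm within about 2–3 mm. First I go beside the post with the hand shut, jaw axis along the fixture's y.

Call:
drive_tool --moves '[[[0, 0, 0], [0, 0, 9.8], 0.0], [[34, -50, 0], [0, 0, 0], 0.0], [[34, -50, 0], [0, 0, 0], 0.0], [[34, -50, 0], [0, 0, 0], 0.0], [[34, -50, 0], [0, 0, 0], 0.0]]' --newtons 20

```text
time: 0.72
ee_pos: [0.3636, -0.3807, 0.2338]
orientation: [-3.135, 0.001, 0.249]
ft_force: [1.0, -0.4, 0.5]
finger_gap: 0.455
```

```bash
cat >> h.py <<'E'
C=np.array([.5595,-.158]);U=np.array([-np.sin(np.radians(15)),np.cos(np.radians(15))]);V=np.array([U[1],-U[0]])
def st(s=None):
    s=s or arm.observe();p=s["ee_pos"];d=p[:2]-C
    print("t",round(s["time"],2),"p",p.round(4),"rpy",np.degrees(s["orientation"]).round(2),"fix xy mm",(1000*np.array([d@V,d@U])).round(1),"F",s["ft_force"].round(2),"Ffix",(s["ft_force"][:2]@np.c_[V,U]).round(2),"gap",round(s["finger_gap"],3));return s
def togo(x,y,z):
    "fixture coordinates in mm -> shift in tool axes in mm"
    from scipy.spatial.transform import Rotation as Ro
    s=st();T=np.array([*(C+(x*V+y*U)/1000),z/1000]);R=Ro.from_euler("xyz",s["orientation"]).as_matrix()
    print("togo",(1000*R.T@(T-s["ee_pos"])).round(1))
E
python3 -c "
from h import *
togo(0,210,150)"
```

```text
t 0.72 p [ 0.3636 -0.3807  0.2338] rpy [-1.796e+02  8.000e-02  1.425e+01] fix xy mm [-246.9 -164.4] F [ 0.96 -0.44  0.52] Ffix [ 0.81 -0.68] gap 0.455
togo [ 242.1 -377.    86.1]
```

Call:
drive_tool --moves '[[[34, -52, 4], [0, 0, 0], 0.0], [[34, -52, 4], [0, 0, 0], 0.0], [[34, -52, 4], [0, 0, 0], 0.0], [[34, -52, 4], [0, 0, 0], 0.0], [[34, -52, 4], [0, 0, 0], 0.0]]'

```text
time: 1.35
ee_pos: [0.4624, -0.085, 0.2145]
orientation: [-3.135, 0.0, 0.246]
ft_force: [0.5, -0.1, -0.0]
finger_gap: 0.004
```

```bash
python3 -c "
from h import *
togo(0,210,150)"
```

```text
t 1.35 p [ 0.4624 -0.085   0.2145] rpy [-1.796e+02  2.000e-02  1.412e+01] fix xy mm [-74.9  95.6] F [ 0.51 -0.09 -0.01] Ffix [ 0.46 -0.22] gap 0.004
togo [  73.1 -115.1   65.3]
```

Call:
drive_tool --moves '[[[30, -48, 0], [0, 0, -0.9], 0.0], [[30, -48, 8], [0, 0, 0], 0.0], [[14, -22, 25], [0, 0, 0], 0.0], [[0, 0, 20], [0, 0, 0], 0.0], [[0, 0, 0], [0, 0, 0], 0.0]]'

```text
time: 1.98
ee_pos: [0.5041, 0.0579, 0.1598]
orientation: [-3.134, 0.001, 0.271]
ft_force: [0.3, -0.2, 0.2]
finger_gap: 0.004
```

```bash
python3 -c "
from h import *
togo(0,210,76)
c=imaging.get_calibration('wrist')
cv2.imwrite('pics/w1.png',imaging.camera('wrist'));cv2.imwrite('pics/s1.png',imaging.camera('side'))
np.savez('w1.npz',**c)"
```

```text
t 1.98 p [0.5041 0.0579 0.1598] rpy [-1.7956e+02  6.0000e-02  1.5510e+01] fix xy mm [  2.3 222.9] F [ 0.26 -0.23  0.24] Ffix [ 0.19 -0.29] gap 0.004
togo [-2.4 13.6 83.7]
```

View pics/w1.png

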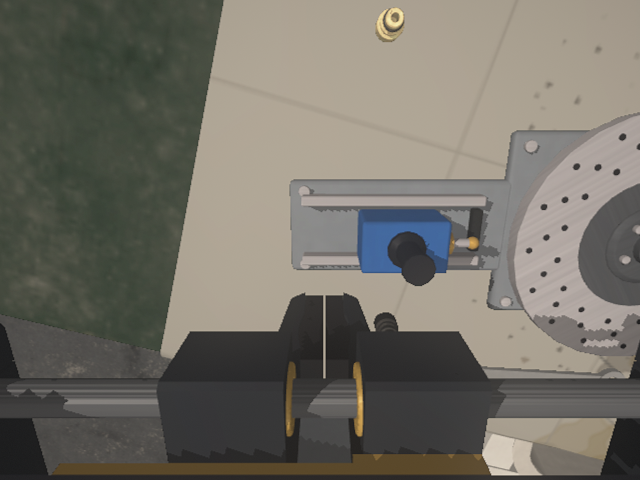

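View pics/s1.png

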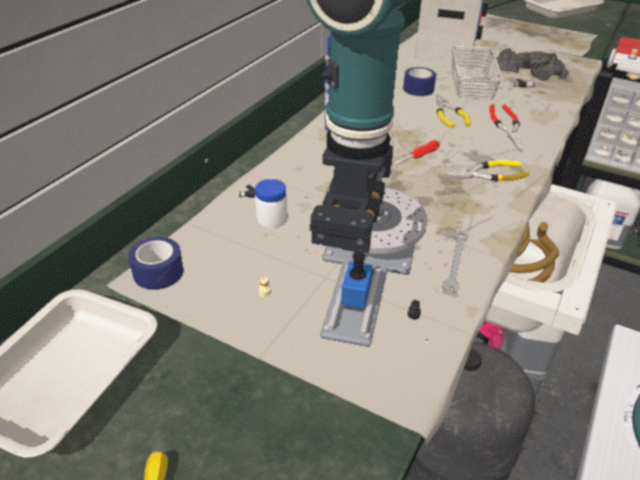

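```bash
python3 -c "
from h import *
c=dict(np.load('w1.npz'))
A=[plane(c,u,v,z)[:2] for u,v,z in [(291,181,.012),(509,181,.012),(291,269,.012),(361,210,.064),(447,210,.064),(361,273,.064),(448,272,.064),(418,268,.102),(303,197,.02),(485,197,.02)]]
A=np.array(A);print(A.round(4))
for i,j in((0,1),(3,4),(5,6),(8,9)):
  d=A[i]-A[j];print(np.degrees(np.arctan2(d[1],d[0])),np.hypot(*d))
print('slide ctr',A[3:7].mean(0))
cs=imaging.get_calibration('side');print(proj(cs,[.5041,.0579,.1598]))
"
```

```text
[[ 0.5298  0.0919]
 [ 0.5745 -0.0692]
 [ 0.4589  0.0744]
 [ 0.5329  0.0412]
 [ 0.5478 -0.0123]
 [ 0.4908  0.0282]
 [ 0.5074 -0.0286]
 [ 0.5169  0.0056]
 [ 0.5219  0.0799]
 [ 0.5587 -0.0528]]
105.48924703587153 0.16725375571926843
105.52260082738036 0.055529041672378564
106.31378013503097 0.059232405112829296
105.50745045130707 0.13763721181414976
slide ctr [0.51972108 0.00711804]
[351.06271904 247.23751736]
```

```bash
sed -i 's/^C=.*/C=np.array([.5605,-.1562]);a0=np.radians(15.5);U=np.array([-np.sin(a0),np.cos(a0)]);V=np.array([U[1],-U[0]])/' h.py; python3 -c "
from h import *
togo(0,212,76)"
```

```text
t 2.08 p [0.5056 0.0574 0.1618] rpy [-1.796e+02 -1.500e-01  1.544e+01] fix xy mm [  4.2 220.6] F [-0.15 -0.88 -0.58] Ffix [-0.38 -0.81] gap 0.005
togo [-4.4  9.2 85.7]
```

Call:
drive_tool --moves '[[[-4, 6, 35], [0, 0, 0], 0.0], [[0, 1, 35], [0, 0, 0], 0.0], [[0, 0, 15], [0, 0, 0], 0.0], [[0, 0, 2], [0, 0, 0], 0.0], [[0, 0, 0], [0, 0, 0], 0.0]]'

```text
time: 2.7
ee_pos: [0.5098, 0.048, 0.08]
orientation: [-3.138, -0.015, 0.265]
ft_force: [-0.1, -0.8, 0.4]
finger_gap: 0.007
```

```bash
python3 -c "
from h import *
togo(0,205,76)"
```

```text
t 2.7 p [0.5098 0.048  0.08  ] rpy [-179.77   -0.86   15.2 ] fix xy mm [  5.7 210.3] F [-0.11 -0.75  0.37] Ffix [-0.31 -0.7 ] gap 0.007
togo [-5.7  5.4  3.9]
```

Call:
drive_tool --moves '[[[-6, 0, 3], [0, 0.5, 0], 0.0], [[0, 4, 0], [0, 0, 0], 0.0], [[0, 4, 0], [0, 0, 0], 0.0], [[0, 4, 0], [0, 0, 0], 0.0], [[0, 4, 0], [0, 0, 0], 0.0]]'

```text
time: 3.32
ee_pos: [0.5104, 0.0301, 0.0799]
orientation: [-3.139, -0.03, 0.266]
ft_force: [-0.3, 0.8, 0.5]
finger_gap: 0.006
```

```bash
python3 -c "
from h import *
togo(0,205,76)"
```

```text
t 3.33 p [0.5104 0.0301 0.0799] rpy [-179.86   -1.71   15.24] fix xy mm [  1.5 192.9] F [-0.34  0.83  0.5 ] Ffix [-0.11  0.89] gap 0.006
togo [ -1.6 -12.    3.9]
```

Call:
drive_tool --moves '[[[-1, 3, 2], [0, -1.7, 0], 0.0], [[0, 3, 0], [0, 0, 0], 0.0], [[0, 3, 0], [0, 0, 0], 0.0], [[0, 3, 0], [0, 0, 0], 0.0], [[0, 3, 0], [0, 0, 0], 0.0]]'

```text
time: 3.95
ee_pos: [0.5103, 0.0272, 0.0791]
orientation: [-3.114, 0.007, 0.257]
ft_force: [-2.5, 11.5, 4.7]
finger_gap: 0.008
```

```bash
python3 -c "
from h import *
togo(0,165,76)"
```

```text
t 3.95 p [0.5103 0.0272 0.0791] rpy [-178.4     0.4    14.75] fix xy mm [  0.6 190.2] F [-2.49 11.55  4.67] Ffix [ 0.68 11.79] gap 0.008
togo [-0.3 25.2  2.4]
```

Call:
drive_tool --moves '[[[0, 5, 0], [0, 0, 0], 0.0], [[0, 5, 0], [0, 0, 0], 0.0], [[0, 5, 0], [0, 0, 0], 0.0], [[0, 5, 0], [0, 0, 0], 0.0], [[0, 5, 0], [0, 0, 0], 0.0]]'

```text
time: 4.58
ee_pos: [0.5128, 0.0181, 0.0796]
orientation: [-3.083, 0.015, 0.251]
ft_force: [-3.1, 12.8, 5.3]
finger_gap: 0.006
```

```bash
python3 -c "
from h import *
togo(0,165,76)"
```

```text
t 4.58 p [0.5128 0.0181 0.0796] rpy [-176.67    0.83   14.38] fix xy mm [  0.6 180.8] F [-3.08 12.77  5.33] Ffix [ 0.44 13.12] gap 0.006
togo [-0.2 16.   2.7]
```

Call:
drive_tool --moves '[[[0, 5.5, 0], [-1.5, 0, 0], 0.0], [[0, 5.5, 0], [-1.5, 0, 0], 0.0], [[0, 5.5, 0], [-1.5, 0, 0], 0.0], [[0, 5.5, 0], [-1.5, 0, 0], 0.0], [[0, 5.5, 0], [-1.5, 0, 0], 0.0]]'

```text
time: 5.2
ee_pos: [0.516, 0.006, 0.0781]
orientation: [3.095, 0.021, 0.243]
ft_force: [-1.8, 13.3, 0.7]
finger_gap: 0.01
```

```bash
python3 -c "
from h import *
togo(0,165,76)"
```

```text
t 5.2 p [0.516  0.006  0.0781] rpy [177.3    1.19  13.9 ] fix xy mm [  0.5 168.2] F [-1.76 13.27  0.73] Ffix [ 1.85 13.26] gap 0.01
togo [-0.3  3.1  2.3]
```

Call:
drive_tool --moves '[[[0, 4.5, 0], [0, 0, 0.5], 0.0], [[0, 4.5, 0], [0, 0, 0], 0.0], [[0, 4.5, 0], [0, 0, 0], 0.0], [[0, 4.5, 0], [0, 0, 0], 0.0], [[0, 4.5, 0], [0, 0, 0], 0.0]]'

```text
time: 5.82
ee_pos: [0.5168, 0.0039, 0.0785]
orientation: [3.131, 0.027, 0.225]
ft_force: [-4.4, 18.6, 6.4]
finger_gap: 0.002
```

```bash
python3 -c "
from h import *
togo(0,165,76)"
```

```text
t 5.83 p [0.5168 0.0039 0.0785] rpy [179.37   1.55  12.88] fix xy mm [  0.7 165.9] F [-4.45 18.58  6.39] Ffix [ 0.68 19.1 ] gap 0.002
togo [-0.6  1.   2.5]
```

Call:
drive_tool --moves '[[[0, 6, 0], [0, 0, -0.5], 0.0], [[0, 6, 0], [0, 0, -0.5], 0.0], [[0, 0, 0], [0, 0, 0], 0.0], [[0, -10, 0], [0, 0, 0], 0.0], [[0, -20, 0], [0, 0, 0], 0.0]]'

```text
time: 6.45
ee_pos: [0.5094, 0.0353, 0.0792]
orientation: [-3.128, 0.033, 0.236]
ft_force: [0.3, 0.6, 0.3]
finger_gap: 0.009
```

```bash
python3 -c "
from h import *
togo(0,-60,180)"
```

```text
t 6.45 p [0.5094 0.0353 0.0792] rpy [-179.19    1.87   13.51] fix xy mm [  1.9 198.2] F [0.33 0.62 0.31] Ffix [0.48 0.51] gap 0.009
togo [   3.7  256.7 -104.6]
```

Call:
drive_tool --moves '[[[0, 0, -50], [0, -1.5, 1], 0.0], [[-20, 0, -50], [0, 0, 0.5], 0.4], [[-25, 50, -25], [0, 0, 0], 0.4], [[-25, 55, 0], [0, 0, 0], 0.4], [[-10, 58, 0], [0, 0, 0], 0.4]]'

```text
time: 7.08
ee_pos: [0.4702, -0.1376, 0.2107]
orientation: [-3.131, 0.062, 0.22]
ft_force: [1.0, -0.0, 0.2]
finger_gap: 0.394
```

```bash
python3 -c "
from h import *
togo(28,-53,100)
c=imaging.get_calibration('wrist')
cv2.imwrite('pics/w2.png',imaging.camera('wrist'));cv2.imwrite('pics/s2.png',imaging.camera('side'))
np.savez('w2.npz',**c)"
```

```text
t 7.08 p [ 0.4702 -0.1376  0.2107] rpy [-179.4     3.55   12.63] fix xy mm [-82.  42.] F [ 0.98 -0.04  0.17] Ffix [ 0.93 -0.3 ] gap 0.394
togo [121.3  90.5 102.4]
```

View pics/w2.png

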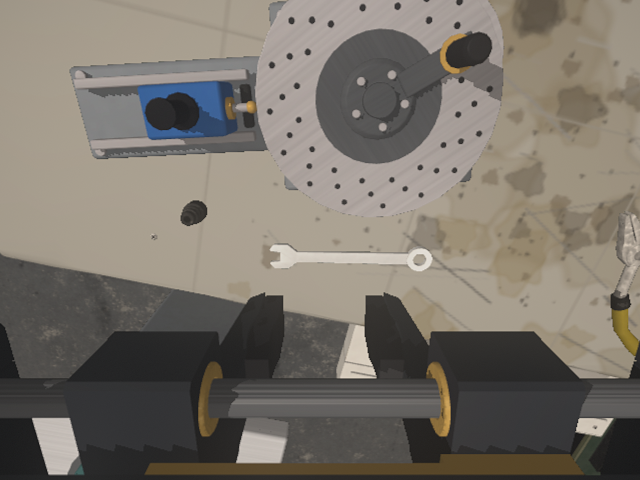

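The slide is against the disc, tip at (252,107); the knob top is at (476,47). I'll check whether the rim rise shows in the wrist image and refine the spindle centre.

```bash
cat > rim.py <<'E'
from h import *
import scipy.optimize as so,sys
def rim(im,c,guess,rmin=.080,rmax=.102,th=14):
    g=cv2.GaussianBlur(im,(3,3),0).astype(np.float32);A=[];Rr=[];P=[]
    for a in np.arange(0,360,4):
        rs=np.arange(rmin,rmax,.0003);d=np.array([np.cos(np.radians(a)),np.sin(np.radians(a))])
        uv=np.array([proj(c,[*(guess+r*d),.056]) for r in rs]).astype(np.float32)
        if uv.min()<2 or uv[:,0].max()>637 or uv[:,1].max()>477: continue
        s=cv2.remap(g,uv[None,:,0],uv[None,:,1],1)[0];k=5
        gr=np.array([np.linalg.norm(s[i+1:i+k].mean(0)-s[i-k+1:i].mean(0)) for i in range(k,len(rs)-k)])
        ii=np.where(gr>th)[0]
        if len(ii)==0: continue
        i=int(np.argmax(gr))+k
        P.append(guess+rs[i]*d);A.append(a)
    return np.array(P),np.array(A)
if __name__=="__main__":
  for n,fn in(("wrist","w2"),("scene","scene0"),("side","side0")):
    c=dict(np.load("w2.npz")) if n=="wrist" else imaging.get_calibration(n)
    P,A=rim(cv2.imread(f"pics/{fn}.png"),c,C)
    r=so.least_squares(lambda q:np.hypot(*(P-q[:2]).T)-.09,C,loss='soft_l1',f_scale=.0006)
    print(n,r.x.round(4));print(" ".join(f"{a}:{e*1e3:.1f}" for a,e in zip(A,r.fun*0+np.hypot(*(P-r.x).T)-.09)))
  c=dict(np.load("w2.npz"))
  print("cap",plane(c,162,114,.102),"knob",plane(c,476,47,.102),"nut",plane(c,380,99,.066))
E
python3 rim.py
```

```text
wrist [ 0.5623 -0.1562]
68:-2.6 72:-2.4 76:-2.0 80:-2.5 84:-2.1 88:-1.3 92:-1.5 96:-1.4 100:-1.0 104:-1.2 108:-7.9 112:-0.3 116:-0.5 120:-0.7 124:0.0 132:-7.3 144:5.2 148:5.9 152:-6.9 156:-0.3 176:-5.8 180:0.5 184:-0.1 196:0.1 200:-6.5 208:0.3 216:7.1 220:-6.2 232:0.4 236:-0.3 240:0.2 244:-7.4 248:-0.3 252:-0.4 256:-0.5 260:-1.3 264:-7.7 268:-0.9 272:-1.6 276:5.4 280:-1.6 284:-1.1 288:-8.7 292:-1.7 296:-3.0 300:-9.4 304:-8.9 308:-6.6 312:-7.9 316:1.9
scene [ 0.5594 -0.1556]
8:-2.7 20:-7.7 40:-7.4 44:-7.8 52:-2.0 56:-1.4 60:-2.1 64:-7.9 68:-0.5 72:0.0 76:0.5 80:0.1 84:-0.5 88:-6.6 92:-0.1 96:-0.5 100:0.1 104:0.3 108:-7.3 112:0.5 116:0.7 120:0.4 124:0.9 128:-0.6 132:-8.1 136:0.2 140:0.2 144:0.5 148:-1.0 152:-6.7 156:-0.4 160:-0.4 164:-0.1 168:-0.1 172:6.9 176:-0.3 180:5.1 184:4.6 188:-0.8 192:-1.3 196:-1.3 200:-1.2 204:-1.2 208:-1.4 212:-0.7 216:0.3 220:0.0 224:-1.1 236:-1.7 240:-8.0 244:-7.6 264:-7.2 288:-1.0 300:-1.8 304:0.1 320:2.6 324:2.9 328:0.8 332:-6.4 336:-1.6 356:-7.4
side [ 0.5601 -0.1564]
16:-1.4 20:-0.8 24:0.4 28:0.1 40:-7.1 44:-1.8 48:-1.5 52:-0.9 56:-0.3 60:-0.6 64:-6.6 68:0.3 100:10.5 104:10.5 108:-6.9 112:-0.4 116:-1.0 120:-1.0 124:-1.1 128:-0.2 132:1.0 136:-0.2 140:0.3 144:-0.6 148:0.9 152:0.5 156:-0.4 160:6.5 164:-0.1 168:-0.8 172:4.3 176:-1.1 180:-1.4 184:-2.3 196:-7.8 200:-1.2 204:-1.2 220:-7.5 228:-0.8 232:-1.1 236:-0.8 240:0.7 272:-0.3 276:-0.6 280:-0.5 312:-6.0 316:-7.8 324:2.5 328:1.6 332:1.7 336:-0.1 340:-1.0 344:-0.1 348:-0.9 352:-0.6 356:-0.6
cap [ 0.52248977 -0.02228737  0.102     ] knob [ 0.59962807 -0.19895962  0.102     ] nut [ 0.56067228 -0.15679724  0.066     ]
```

Call:
drive_tool --moves '[[[50, 36, 0], [0, -1.7, -1.3], 0.5], [[40, 32, 10], [0, -1.7, -1.3], 0.5], [[18, 14, 20], [0, 0, 0], 0.5], [[0, 0, 0], [0, 0, 0], 0.5], [[0, 0, 0], [0, 0, 0], 0.5]]'

```text
time: 7.8
ee_pos: [0.5897, -0.1913, 0.1671]
orientation: [-3.124, 0.128, 0.26]
ft_force: [-0.4, -0.4, 0.4]
finger_gap: 0.502
```

```bash
python3 -c "
from h import *
togo(27.5,-53.3,115)"
```

```text
t 7.8 p [ 0.5897 -0.1913  0.1671] rpy [-179.01    7.34   14.92] fix xy mm [ 18.7 -41.7] F [-0.36 -0.42  0.39] Ffix [-0.46 -0.31] gap 0.502
togo [15.5 12.4 50.4]
```

Call:
drive_tool --moves '[[[8, 12, 0], [-1, 7.3, -0.5], 0.5], [[0, 0, 0], [0, 0, 0], 0.5], [[0, 0, 10], [0, 0, 0], 0.5], [[0, 0, 10], [0, 0, 0], 0.5], [[0, 0, 0], [0, 0, 0], 0.5]]'

```text
time: 8.43
ee_pos: [0.5993, -0.1971, 0.1476]
orientation: [-3.141, -0.0, 0.27]
ft_force: [0.3, 0.3, 0.1]
finger_gap: 0.501
```

```bash
python3 -c "
from h import *
togo(27.5,-53.3,115)
c=imaging.get_calibration('wrist')
cv2.imwrite('pics/w3.png',imaging.camera('wrist'));np.savez('w3.npz',**c)"
```

```text
t 8.43 p [ 0.5993 -0.1971  0.1476] rpy [-179.99   -0.     15.48] fix xy mm [ 26.5 -49.7] F [0.33 0.26 0.06] Ffix [0.39 0.16] gap 0.501
togo [ 1.   3.6 32.6]
```

View pics/w3.png

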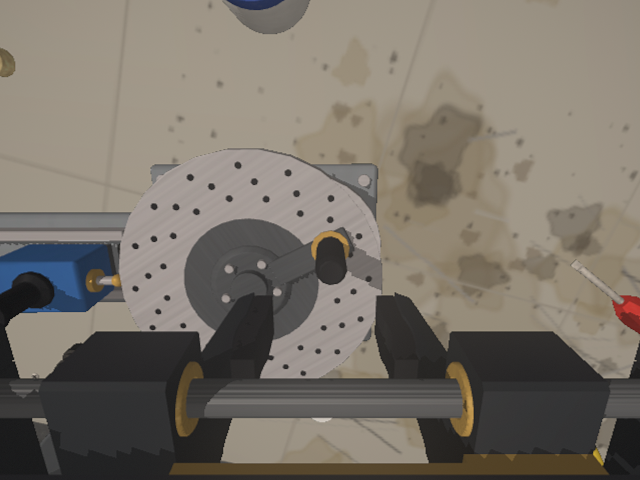

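```bash
python3 -c "
from rim import *
c=dict(np.load('w3.npz'));im=cv2.imread('pics/w3.png')
P,A=rim(im,c,C,.083,.102)
r=so.least_squares(lambda q:np.hypot(*(P-q[:2]).T)-.09,C,loss='soft_l1',f_scale=.0006)
print(r.x);print(' '.join(f'{a}:{e*1e3:.1f}' for a,e in zip(A,np.hypot(*(P-r.x).T)-.09)))
print('knob',plane(c,330,276,.102),plane(c,331,245,.062),'nut',plane(c,253,285,.066))
"
```

```text
[ 0.55940337 -0.15806805]
0:0.1 4:-0.1 8:0.4 12:-0.1 16:-0.0 20:0.4 24:0.2 32:0.3 44:0.8 48:7.4 52:1.7 64:-0.0 68:-0.7 72:0.2 76:0.2 80:-0.2 84:12.4 88:0.0 92:-0.7 96:-0.4 100:0.1 104:-0.9 108:-0.7 112:-0.6 128:5.5 132:-4.8 160:10.0 164:-1.2 168:-6.2 176:9.5 180:7.2 184:5.3 188:4.3 192:3.6 196:3.1 200:3.3 204:4.1 208:5.3 212:7.0 216:0.3 220:-7.5 224:-5.2 228:-2.5 232:2.9 236:8.2 244:-4.1 248:-3.4 252:3.5 256:-2.8 260:3.9 264:0.0 268:-2.0 272:-3.7 276:-4.8 280:7.6 284:-1.6 288:-1.8 292:-1.7 296:-1.6 300:-0.8 304:0.5 308:1.8 312:3.2 316:3.9 320:4.1 324:3.6 328:2.9 332:2.1 336:0.5 340:-0.6 344:-0.1 348:-0.3 352:-0.2 356:0.3
knob [ 0.59902376 -0.20106242  0.102     ] [ 0.60351713 -0.20110058  0.062     ] nut [ 0.56492028 -0.15919765  0.066     ]
```

The rise shows clearly: the rim profile peaks about 4.5–5 mm near world angle 319°, ±19° wide. The tip is at 105.5°, so the disc has to turn about +146°; then I'll feel for the middle. Next I grasp the knob.

Call:
drive_tool --moves '[[[1, 3.6, 10], [0, 0, 0], 0.5], [[0, 0, 20], [0, 0, 0], 0.5], [[0, 0, 20], [0, 0, 0], 0.5], [[0, 0, 20], [0, 0, 0], 0.5], [[0, 0, 5], [0, 0, 0], 0.5]]'

```text
time: 9.1
ee_pos: [0.6011, -0.2003, 0.0663]
orientation: [-3.14, 0.002, 0.27]
ft_force: [-0.4, 0.1, 0.5]
finger_gap: 0.499
```

```bash
python3 -c "
from h import *
togo(27.0,-53.3,73)"
```

```text
t 9.1 p [ 0.6011 -0.2003  0.0663] rpy [-1.7992e+02  9.0000e-02  1.5470e+01] fix xy mm [ 27.3 -53.4] F [-0.42  0.11  0.51] Ffix [-0.37  0.22] gap 0.499
togo [-0.4 -0.1 -6.7]
```

Call:
drive_tool --moves '[[[0, 0, -5], [0, 0, 0], 0.4], [[0, 0, 0], [0, 0, 0], 0.3], [[0, 0, 0], [0, 0, 0], 0.24], [[0, 0, 0], [0, 0, 0], 0.15], [[0, 0, 0], [0, 0, 0], 0.1]]' --newtons 12

```text
time: 9.72
ee_pos: [0.6018, -0.2004, 0.0726]
orientation: [-3.141, 0.0, 0.27]
ft_force: [1.7, 0.4, -2.4]
finger_gap: 0.198
```

```bash
python3 -c "
from h import *
togo(27.0,-53.3,73)"
```

```text
t 9.72 p [ 0.6018 -0.2004  0.0726] rpy [-1.7996e+02  1.0000e-02  1.5470e+01] fix xy mm [ 28.  -53.6] F [ 1.65  0.36 -2.38] Ffix [ 1.69 -0.1 ] gap 0.198
togo [-1.  -0.3 -0.4]
```

```bash
cat > plan.py <<'E'
from h import *
import sys
def plan(step,lag=1.0,n=5,r0=60.):
    s=st();d=(s["ee_pos"][:2]-C)*1000;x,y=d@V,d@U;ph=np.arctan2(y,x);r=np.hypot(x,y)
    f=s["ft_force"][:2];fx,fy=f@V,f@U;er=np.array([np.cos(ph),np.sin(ph)]);et=np.array([-er[1],er[0]])
    print("phi %.2f r %.2f Frad %.2f Ftan %.2f z %.1f"%(np.degrees(ph),r,er@[fx,fy],et@[fx,fy],s["ee_pos"][2]*1e3), "bump at fix %.1f"%(np.degrees(ph)+5.9))
    yaw=s["orientation"][2]-a0
    out=[];rr=r
    for i in range(n):
        p2=ph+np.sign(step)*(abs(step))/60
        P=rr*np.array([np.cos(ph),np.sin(ph)]);rr=rr+(r0-rr)*(.6 if i==0 else 1)
        Q=rr*np.array([np.cos(p2),np.sin(p2)])+np.sign(step)*lag*np.array([-np.sin(ph),np.cos(ph)])
        D=Q-P;c,sn=np.cos(yaw),np.sin(yaw);dx,dy=c*D[0]+sn*D[1],-sn*D[0]+c*D[1]
        out.append([round(dx,1),round(-dy,1),0]);ph=p2
    print(out, "rpyerr",np.degrees([((s["orientation"][0]%(2*np.pi))-np.pi),s["orientation"][1],yaw]).round(2))
plan(*map(float,sys.argv[1:]))
E
python3 plan.py 4 1
```

```text
t 9.72 p [ 0.6018 -0.2004  0.0726] rpy [-1.7996e+02  1.0000e-02  1.5470e+01] fix xy mm [ 28.  -53.6] F [ 1.65  0.36 -2.38] Ffix [ 1.69 -0.1 ] gap 0.198
phi -62.42 r 60.47 Frad 0.87 Ftan 1.45 z 72.6 bump at fix -56.5
[[np.float64(4.2), np.float64(-2.7), 0], [np.float64(4.1), np.float64(-2.9), 0], [np.float64(4.0), np.float64(-3.0), 0], [np.float64(3.8), np.float64(-3.3), 0], [np.float64(3.6), np.float64(-3.5), 0]] rpyerr [ 0.04  0.01 -0.03]
```

Call:
drive_tool --moves '[[[4.2, -2.7, 0], [0, 0, 0], 0.1], [[4.1, -2.9, 0], [0, 0, 0], 0.1], [[4, -3, 0], [0, 0, 0], 0.1], [[3.8, -3.3, 0], [0, 0, 0], 0.1], [[3.6, -3.5, 0], [0, 0, 0], 0.1]]'

```text
time: 10.35
ee_pos: [0.6132, -0.1862, 0.0725]
orientation: [3.135, 0.01, 0.272]
ft_force: [-2.6, -4.3, -0.4]
finger_gap: 0.199
```

```bash
python3 plan.py 7 1
```

```text
t 10.35 p [ 0.6132 -0.1862  0.0725] rpy [179.6    0.59  15.57] fix xy mm [ 42.8 -43. ] F [-2.63 -4.29 -0.36] Ffix [-3.69 -3.43] gap 0.199
phi -45.11 r 60.67 Frad -0.17 Ftan -5.03 z 72.5 bump at fix -39.2
[[np.float64(5.1), np.float64(-6.2), 0], [np.float64(4.4), np.float64(-6.7), 0], [np.float64(3.9), np.float64(-7.0), 0], [np.float64(3.0), np.float64(-7.4), 0], [np.float64(2.1), np.float64(-7.7), 0]] rpyerr [-0.4   0.59  0.07]
```

Call:
drive_tool --moves '[[[5.1, -6.2, 0], [0, 0, 0], 0.1], [[4.4, -6.7, 0], [0, 0, 0], 0.1], [[3.9, -7, 0], [0, 0, 0], 0.1], [[3, -7.4, 0], [0, 0, 0], 0.1], [[2.1, -7.7, 0], [0, 0, 0], 0.1]]'

```text
time: 10.98
ee_pos: [0.6215, -0.1548, 0.0726]
orientation: [3.122, 0.014, 0.273]
ft_force: [0.3, -5.9, -1.8]
finger_gap: 0.2
```

```bash
python3 plan.py 7 1
```

```text
t 10.97 p [ 0.6215 -0.1548  0.0726] rpy [178.9    0.82  15.62] fix xy mm [ 59.2 -14.9] F [ 0.31 -5.89 -1.75] Ffix [-1.28 -5.76] gap 0.2
phi -14.15 r 61.06 Frad 0.17 Ftan -5.90 z 72.6 bump at fix -8.2
[[np.float64(1.0), np.float64(-8.0), 0], [np.float64(0.2), np.float64(-8.0), 0], [np.float64(-0.3), np.float64(-8.0), 0], [np.float64(-1.2), np.float64(-7.9), 0], [np.float64(-2.1), np.float64(-7.7), 0]] rpyerr [-1.1   0.82  0.12]
```

Call:
drive_tool --moves '[[[1, -8, 0], [0.5, 0.5, 0], 0.1], [[0.2, -8, 0], [0.3, 0.3, 0], 0.1], [[-0.3, -8, 0], [0.3, 0, 0], 0.1], [[-1.2, -7.9, 0], [0, 0, 0], 0.1], [[-2.1, -7.7, 0], [0, 0, 0], 0.1]]'

```text
time: 11.6
ee_pos: [0.6125, -0.124, 0.0726]
orientation: [3.127, -0.005, 0.274]
ft_force: [1.9, -5.1, -5.5]
finger_gap: 0.199
```

```bash
python3 plan.py 6 1
```

```text
t 11.6 p [ 0.6125 -0.124   0.0726] rpy [179.17  -0.3   15.72] fix xy mm [58.7 17.2] F [ 1.89 -5.11 -5.45] Ffix [ 0.45 -5.43] gap 0.199
phi 16.29 r 61.16 Frad -1.09 Ftan -5.34 z 72.6 bump at fix 22.2
[[np.float64(-2.9), np.float64(-6.5), 0], [np.float64(-3.3), np.float64(-6.2), 0], [np.float64(-3.5), np.float64(-6.1), 0], [np.float64(-4.1), np.float64(-5.7), 0], [np.float64(-4.6), np.float64(-5.2), 0]] rpyerr [-0.83 -0.3   0.22]
```

Call:
drive_tool --moves '[[[-2.9, -6.5, 0], [0.3, 0, 0], 0.1], [[-3.3, -6.2, 0], [0, 0, 0], 0.1], [[-3.5, -6.1, 0], [0, 0, 0], 0.1], [[-4.1, -5.7, 0], [0, 0, 0], 0.1], [[-4.6, -5.2, 0], [0, 0, 0], 0.1]]'

```text
time: 12.22
ee_pos: [0.5937, -0.105, 0.0727]
orientation: [3.119, -0.018, 0.275]
ft_force: [4.5, -4.1, -4.8]
finger_gap: 0.195
```

```bash
python3 plan.py 3 1
```

```text
t 12.22 p [ 0.5937 -0.105   0.0727] rpy [178.68  -1.05  15.78] fix xy mm [45.7 40.4] F [ 4.53 -4.11 -4.84] Ffix [ 3.26 -5.17] gap 0.195
phi 41.51 r 61.01 Frad -0.99 Ftan -6.04 z 72.7 bump at fix 47.4
[[np.float64(-3.2), np.float64(-2.6), 0], [np.float64(-3.1), np.float64(-2.5), 0], [np.float64(-3.0), np.float64(-2.7), 0], [np.float64(-3.1), np.float64(-2.5), 0], [np.float64(-3.2), np.float64(-2.4), 0]] rpyerr [-1.32 -1.05  0.28]
```

Call:
drive_tool --moves '[[[-3.2, -2.6, 0], [0.5, -0.5, 0], 0.1], [[-3.1, -2.5, 0], [0, 0, 0], 0.1], [[-3, -2.7, 0], [0, 0, 0], 0.1], [[-3.1, -2.5, 0], [0, 0, 0], 0.1], [[-3.2, -2.4, 0], [0, 0, 0], 0.1]]'

```text
time: 12.85
ee_pos: [0.5816, -0.099, 0.0727]
orientation: [3.121, -0.021, 0.275]
ft_force: [5.0, -2.8, -5.7]
finger_gap: 0.196
```

```bash
python3 plan.py 2 1.3
```

```text
t 12.85 p [ 0.5816 -0.099   0.0727] rpy [178.8   -1.2   15.77] fix xy mm [35.6 49.5] F [ 4.95 -2.83 -5.69] Ffix [ 4.01 -4.05] gap 0.196
phi 54.28 r 60.96 Frad -0.95 Ftan -5.63 z 72.7 bump at fix 60.2
[[np.float64(-3.0), np.float64(-1.5), 0], [np.float64(-3.0), np.float64(-1.5), 0], [np.float64(-2.8), np.float64(-1.7), 0], [np.float64(-2.9), np.float64(-1.6), 0], [np.float64(-2.9), np.float64(-1.5), 0]] rpyerr [-1.2  -1.2   0.27]
```

Call:
drive_tool --moves '[[[-3, -1.5, 0], [0, 0, 0], 0.1], [[-3, -1.5, 0], [0, 0, 0], 0.1], [[-2.8, -1.7, 0], [0, 0, 0], 0.1], [[-2.9, -1.6, 0], [0, 0, 0], 0.1], [[-2.9, -1.5, 0], [0, 0, 0], 0.1]]'

```text
time: 13.48
ee_pos: [0.5722, -0.0965, 0.0727]
orientation: [3.116, -0.033, 0.275]
ft_force: [6.0, -2.0, -6.1]
finger_gap: 0.198
```

```bash
python3 plan.py 2 1.5
```

```text
t 13.47 p [ 0.5722 -0.0965  0.0727] rpy [178.51  -1.9   15.74] fix xy mm [27.2 54.4] F [ 5.99 -1.99 -6.13] Ffix [ 5.24 -3.52] gap 0.198
phi 63.40 r 60.81 Frad -0.80 Ftan -6.26 z 72.7 bump at fix 69.3
[[np.float64(-3.4), np.float64(-1.1), 0], [np.float64(-3.3), np.float64(-1.2), 0], [np.float64(-3.2), np.float64(-1.3), 0], [np.float64(-3.3), np.float64(-1.2), 0], [np.float64(-3.3), np.float64(-1.1), 0]] rpyerr [-1.49 -1.9   0.24]
```

Call:
drive_tool --moves '[[[-3.4, -1.1, 0], [0, -0.5, 0], 0.1], [[-3.3, -1.2, 0], [0, 0, 0], 0.1], [[-3.2, -1.3, 0], [0, 0, 0], 0.1], [[-3.3, -1.2, 0], [0, 0, 0], 0.1], [[-3.3, -1.1, 0], [0, 0, 0], 0.1]]'

```text
time: 14.1
ee_pos: [0.5674, -0.0963, 0.0731]
orientation: [3.107, -0.049, 0.273]
ft_force: [10.1, -1.1, -10.8]
finger_gap: 0.198
```

```bash
python3 plan.py 1.5 1.5
```

```text
t 14.1 p [ 0.5674 -0.0963  0.0731] rpy [178.02  -2.79  15.67] fix xy mm [22.6 55.9] F [ 10.15  -1.14 -10.82] Ffix [ 9.47 -3.81] gap 0.198
phi 67.97 r 60.34 Frad 0.03 Ftan -10.21 z 73.1 bump at fix 73.9
[[np.float64(-2.9), np.float64(-0.9), 0], [np.float64(-2.9), np.float64(-0.9), 0], [np.float64(-2.8), np.float64(-1.0), 0], [np.float64(-2.9), np.float64(-0.9), 0], [np.float64(-2.9), np.float64(-0.8), 0]] rpyerr [-1.98 -2.79  0.17]
```

Call:
drive_tool --moves '[[[-4, -0.9, 0.5], [0, -0.8, 0], 0.1], [[-4, -0.9, 0.5], [0, -0.8, 0], 0.1], [[-3.9, -1, 0.5], [0, -0.5, 0], 0.1], [[-4, -0.9, 0], [0, -0.5, 0], 0.1], [[-4, -0.8, 0], [0, -0.5, 0], 0.1]]'

```text
time: 14.72
ee_pos: [0.5641, -0.0966, 0.0732]
orientation: [3.099, -0.028, 0.269]
ft_force: [11.5, 0.1, -12.0]
finger_gap: 0.199
```

```bash
python3 plan.py 1.5 1.5
```

```text
t 14.72 p [ 0.5641 -0.0966  0.0732] rpy [177.53  -1.58  15.42] fix xy mm [19.4 56.4] F [ 11.51   0.14 -12.  ] Ffix [11.13 -2.94] gap 0.199
phi 71.01 r 59.67 Frad 0.84 Ftan -11.48 z 73.2 bump at fix 76.9
[[np.float64(-2.8), np.float64(-1.1), 0], [np.float64(-2.8), np.float64(-1.0), 0], [np.float64(-2.9), np.float64(-0.8), 0], [np.float64(-2.9), np.float64(-0.7), 0], [np.float64(-2.9), np.float64(-0.7), 0]] rpyerr [-2.47 -1.58 -0.08]
```

```bash
python3 -c "
from h import *
s=st();print(s['wrist_torque'],s['effort'])
c=imaging.get_calibration('wrist');im=imaging.camera('wrist');cv2.imwrite('pics/w4.png',im);np.savez('w4.npz',**c)
for n,(x,y,w,h) in {'scene':(260,60,240,190),'side':(230,120,250,190)}.items():
    im=imaging.camera(n);cv2.imwrite(f'pics/{n}4c.png',cv2.resize(im[y:y+h,x:x+w],None,fx=3,fy=3,interpolation=2))
st()"
```

```text
t 14.72 p [ 0.5641 -0.0966  0.0732] rpy [177.53  -1.58  15.42] fix xy mm [19.4 56.4] F [ 11.51   0.14 -12.  ] Ffix [11.13 -2.94] gap 0.199
[ 0.24362295 -1.586124    0.08468979] [-1.08609740e+00 -4.66432679e+01 -2.85271043e+01 -7.42056817e-01
  3.14800680e+00 -2.84736953e-02]
t 14.88 p [ 0.5639 -0.0966  0.0732] rpy [177.55  -1.55  15.43] fix xy mm [19.2 56.6] F [ 10.37   0.17 -11.13] Ffix [10.04 -2.61] gap 0.199
```

View pics/w4.png

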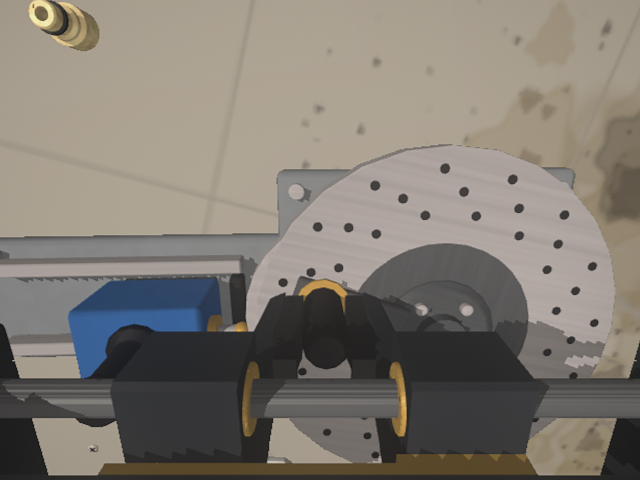

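View pics/side4c.png

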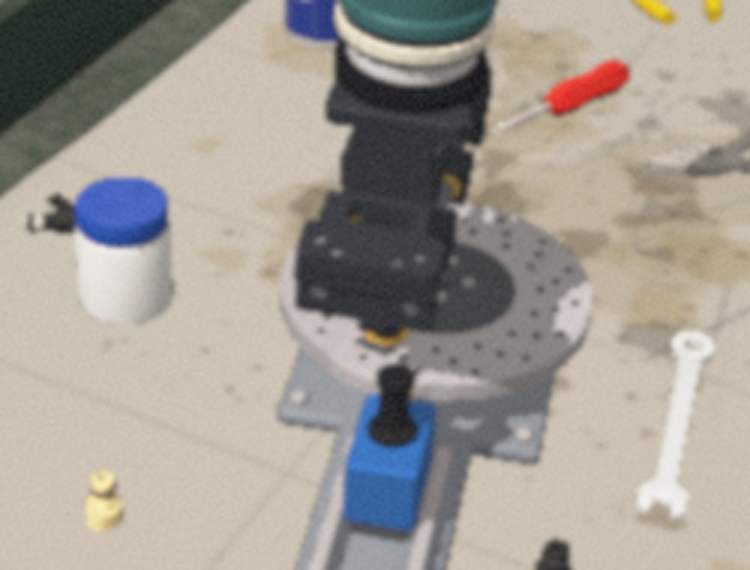

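View pics/scene4c.png

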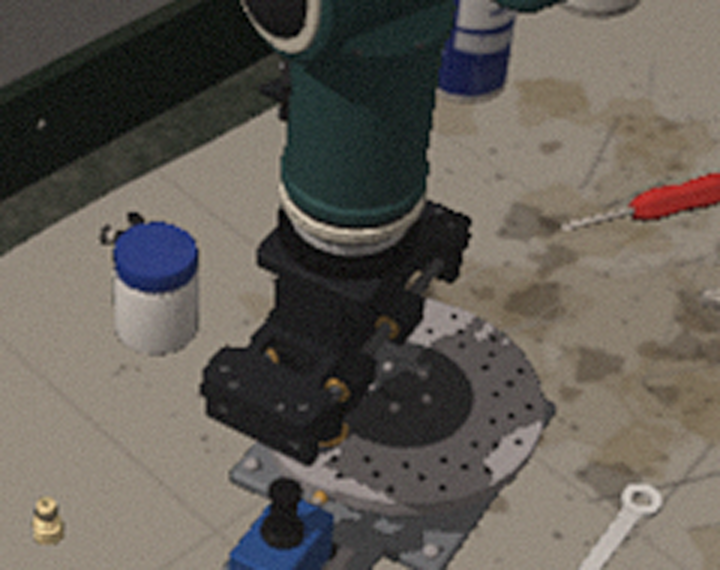

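```bash
python3 -c "
from rim import *
c=dict(np.load('w4.npz'));im=cv2.imread('pics/w4.png')
P,A=rim(im,c,np.array([.5595,-.158]),.083,.102)
A2=(A>-1)&((A<140)|(A>320))
P=P[A2];A=A[A2]
r=so.least_squares(lambda q:np.hypot(*(P-q[:2]).T)-.09,C,loss='soft_l1',f_scale=.0006)
print(r.x);print(' '.join(f'{a}:{e*1e3:.1f}' for a,e in zip(A,np.hypot(*(P-r.x).T)-.09)))
"
```

```text
[ 0.55860452 -0.15396688]
0:0.3 4:0.6 8:-0.3 12:-0.3 20:-0.5 24:-0.8 28:-0.8 32:-0.8 36:-1.1 40:-1.0 44:-1.3 48:3.6 52:7.8 56:-1.7 60:2.6 64:-2.4 68:-2.3 72:2.7 76:-1.4 80:-0.0 84:1.1 88:1.3 92:1.5 96:0.9 100:-5.1 116:3.1 120:6.2 124:5.7 128:-2.0 132:4.7 136:4.3 324:1.2 328:0.7 332:0.5 336:0.6 340:1.9 344:0.7 348:0.8 352:0.8 356:0.3
```

The wrist image shows the rise centred near world 91°, about 14° short of the tip at 105.5°, which agrees with the climbing force. Nothing touches. I'll go on.

Call:
drive_tool --moves '[[[-4.2, -1.0, 1.5], [0, 0, 0], 0.1], [[-4.2, -0.8, 1.5], [0, 0, 0], 0.1], [[-4.2, -0.8, 1.5], [0, 0, 0], 0.1], [[-4.2, -0.6, 1.5], [0, 0, 0], 0.1], [[-4.2, -0.6, 1.5], [0, 0, 0], 0.1]]'

```text
time: 15.5
ee_pos: [0.5641, -0.0973, 0.0731]
orientation: [3.089, -0.068, 0.267]
ft_force: [9.1, 2.4, -3.7]
finger_gap: 0.202
```

```bash
python3 plan.py 1.5 1.5
```

```text
t 15.5 p [ 0.5641 -0.0973  0.0731] rpy [177.    -3.91  15.31] fix xy mm [19.2 55.8] F [ 9.09  2.44 -3.69] Ffix [ 9.41 -0.08] gap 0.202
phi 70.98 r 58.97 Frad 2.99 Ftan -8.92 z 73.1 bump at fix 76.9
[[np.float64(-2.6), np.float64(-1.5), 0], [np.float64(-2.7), np.float64(-1.3), 0], [np.float64(-2.9), np.float64(-0.8), 0], [np.float64(-2.9), np.float64(-0.7), 0], [np.float64(-2.9), np.float64(-0.7), 0]] rpyerr [-3.   -3.91 -0.19]
```

Call:
drive_tool --moves '[[[-5, -2.5, 0.5], [0.8, -1.5, 0], 0.1], [[-5, -1.6, 0.5], [0.8, -1.5, 0], 0.1], [[-5, -1.6, 0.5], [0.8, -1.2, 0], 0.1], [[-5, -1.2, 0.5], [0.5, -1.2, 0], 0.1], [[-5, -1.2, 0.5], [0.5, -1.2, 0], 0.1]]'

```text
time: 16.12
ee_pos: [0.5586, -0.0965, 0.0738]
orientation: [3.137, 0.008, 0.263]
ft_force: [11.4, 0.7, -11.0]
finger_gap: 0.2
```

```bash
python3 plan.py 1.5 1.5
```

```text
t 16.12 p [ 0.5586 -0.0965  0.0738] rpy [179.72   0.47  15.06] fix xy mm [14.1 58. ] F [ 11.36   0.65 -10.98] Ffix [11.12 -2.41] gap 0.2
phi 76.35 r 59.68 Frad 0.29 Ftan -11.37 z 73.8 bump at fix 82.3
[[np.float64(-2.9), np.float64(-0.9), 0], [np.float64(-2.9), np.float64(-0.7), 0], [np.float64(-3.0), np.float64(-0.5), 0], [np.float64(-3.0), np.float64(-0.4), 0], [np.float64(-3.0), np.float64(-0.4), 0]] rpyerr [-0.28  0.47 -0.44]
```

Call:
drive_tool --moves '[[[-4.6, -1, 0.5], [0.2, -0.7, -0.2], 0.1], [[-4.6, -0.8, 0.5], [0.2, -0.7, 0], 0.1], [[-4.6, -0.7, 0.5], [0.2, -0.7, 0], 0.1], [[-4.6, -0.6, 0.5], [0.2, -0.7, 0], 0.1], [[-4.6, -0.5, 0.5], [0.2, -0.7, 0], 0.1]]'

```text
time: 16.75
ee_pos: [0.5571, -0.0974, 0.0741]
orientation: [-3.139, 0.027, 0.263]
ft_force: [11.4, 2.4, -10.5]
finger_gap: 0.199
```

```bash
python3 plan.py 1.5 1.5
```

```text
t 16.75 p [ 0.5571 -0.0974  0.0741] rpy [-179.82    1.54   15.08] fix xy mm [12.5 57.5] F [ 11.41   2.4  -10.55] Ffix [11.64 -0.73] gap 0.199
phi 77.76 r 58.87 Frad 1.75 Ftan -11.53 z 74.1 bump at fix 83.7
[[np.float64(-2.8), np.float64(-1.3), 0], [np.float64(-2.9), np.float64(-1.0), 0], [np.float64(-3.0), np.float64(-0.4), 0], [np.float64(-3.0), np.float64(-0.4), 0], [np.float64(-3.0), np.float64(-0.3), 0]] rpyerr [ 0.18  1.54 -0.42]
```

Call:
drive_tool --moves '[[[-5.2, -1.8, 0.5], [0, -0.5, -0.2], 0.1], [[-5.2, -1.4, 0.5], [0, -0.3, 0], 0.1], [[-5.2, -1.2, 0.5], [0, -0.3, 0], 0.1], [[-5.2, -1, 0.5], [0, -0.3, 0], 0.1], [[-5.2, -0.8, 0.5], [0, -0.3, 0], 0.1]]'

```text
time: 17.38
ee_pos: [0.552, -0.0971, 0.0741]
orientation: [3.133, 0.014, 0.264]
ft_force: [12.1, 1.6, -11.6]
finger_gap: 0.198
```

```bash
python3 plan.py 1.5 1.5
```

```text
t 17.38 p [ 0.552  -0.0971  0.0741] rpy [179.53   0.77  15.14] fix xy mm [ 7.6 59.2] F [ 12.14   1.59 -11.55] Ffix [12.12 -1.71] gap 0.198
phi 82.67 r 59.70 Frad -0.15 Ftan -12.24 z 74.1 bump at fix 88.6
[[np.float64(-3.0), np.float64(-0.5), 0], [np.float64(-3.0), np.float64(-0.4), 0], [np.float64(-3.0), np.float64(-0.2), 0], [np.float64(-3.0), np.float64(-0.1), 0], [np.float64(-3.0), np.float64(-0.0), 0]] rpyerr [-0.47  0.77 -0.36]
```

```bash
python3 -c "
from h import *
c=imaging.get_calibration('wrist');im=imaging.camera('wrist');cv2.imwrite('pics/w5.png',im);np.savez('w5.npz',**c)
for n,(x,y,w,h) in {'scene':(260,60,240,190),'side':(230,120,250,190)}.items():
    im=imaging.camera(n);cv2.imwrite(f'pics/{n}5c.png',cv2.resize(im[y:y+h,x:x+w],None,fx=3,fy=3,interpolation=2))
st()"
python3 -c "
from rim import *
c=dict(np.load('w5.npz'));im=cv2.imread('pics/w5.png')
P,A=rim(im,c,np.array([.5595,-.158]),.083,.102)
A2=((A<140)|(A>320))
P=P[A2];A=A[A2]
r=so.least_squares(lambda q:np.hypot(*(P-q[:2]).T)-.09,C,loss='soft_l1',f_scale=.0006)
print(r.x);print(' '.join(f'{a}:{e*1e3:.1f}' for a,e in zip(A,np.hypot(*(P-r.x).T)-.09)))
"
```

```text
t 17.52 p [ 0.5513 -0.097   0.0741] rpy [179.56   0.86  15.15] fix xy mm [ 7.  59.5] F [ 9.75  0.29 -9.57] Ffix [ 9.48 -2.33] gap 0.196
[ 0.55870948 -0.15510851]
0:0.4 4:-0.1 8:0.0 12:0.1 16:-0.4 20:-0.6 24:-0.5 28:-0.4 32:0.9 36:-0.5 40:-0.7 44:0.6 48:2.8 52:7.4 56:-1.1 60:2.3 64:-1.1 68:-1.6 72:1.6 76:-1.5 80:-2.2 84:-0.5 88:0.6 92:1.5 96:2.0 100:2.3 104:-4.3 108:-1.3 124:5.8 136:6.0 332:0.2 336:0.3 340:0.5 344:0.3 348:0.4 352:-0.1 356:0.0
```

View pics/w5.png

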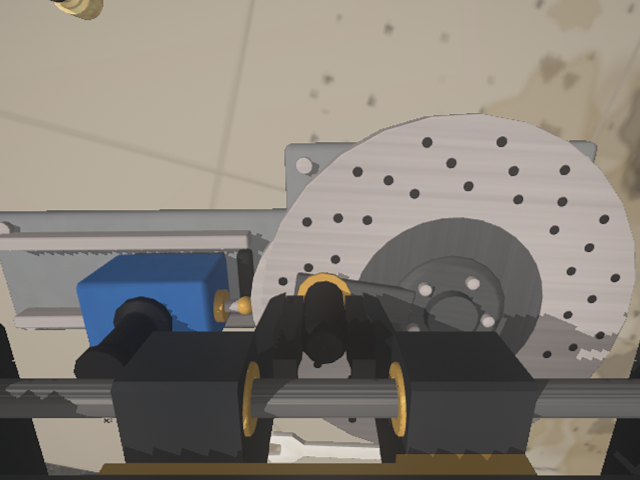

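View pics/side5c.png

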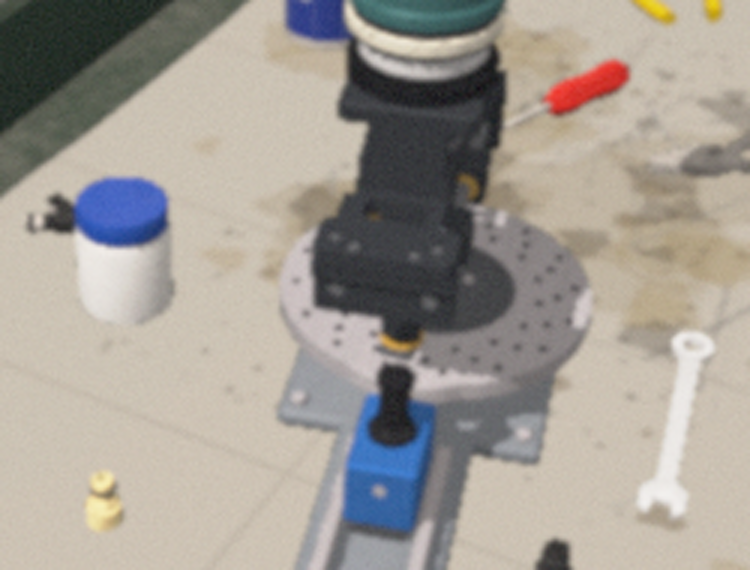

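```bash
python3 -c "
from h import *
from rim import rim
for w,hub,hole in(('w3',(261,265),None),('w5',(424,290),None)):pass
for w,ring in (('w2',(458,55)),('w3',(331,247)),('w4',(323,298)),('w5',(324,292))):
  c=dict(np.load(w+'.npz'));q=plane(c,*ring,.062)[:2]-C;print(w,1000*np.hypot(*q),np.degrees(np.arctan2(q[1],q[0])))
# sensitive local rim profile at fine angles with known C, show raw r
for w,rg in(('w3',range(284,350,3)),('w4',range(56,110,3)),('w5',range(62,112,3))):
  c=dict(np.load(w+'.npz'));im=cv2.imread(f'pics/{w}.png')
  P,A=rim(im,c,np.array([.5595,-.1572]),.086,.100)
  print(w,' '.join(f'{a}:{(np.hypot(*(p-[.5595,-.1572]))-.09)*1e3:.1f}' for p,a in zip(P,A) if a in range(rg[0],rg[-1])))
"
```

```text
w2 59.59853999356697 -49.47370255826481
w3 61.55807138830709 -47.33641876050933
w4 60.19019350212462 83.84479937616072
w5 59.92109509530837 93.31335614061418
w3 284:-0.7 288:-1.0 292:-1.0 296:-0.7 300:-1.0 304:0.8 308:2.0 312:3.2 316:4.1 320:4.4 324:4.1 328:3.5 332:2.6 336:1.1 340:-0.4 344:0.2
w4 56:0.2 60:5.3 64:0.2 68:0.2 72:5.9 76:1.7 80:3.2 84:4.4 88:4.4 92:5.0 96:4.1 100:-1.9
w5 64:0.2 68:-0.1 72:3.8 76:0.2 80:-0.1 84:1.4 88:2.6 92:3.8 96:4.1 100:4.4 104:-2.2 108:1.1
```

The knob has crept about 5 mm back in the pads: knob at 93.3°, TCP at 98.8°. In the picture the rise is about 6° short of the tip. I'll release and regrip with the jaws along the direction of turning.

Call:
drive_tool --moves '[[[0, 0, 0], [0, 0, 0], 0.25], [[0, 0, 0], [0, 0, 0], 0.5], [[0, 0, 0], [0, 0, 0], 0.5], [[0, 0, -25], [0, 0, 0], 0.5], [[0, 0, -25], [0, 0, 0], 0.5]]'

```text
time: 18.15
ee_pos: [0.5494, -0.0955, 0.1234]
orientation: [3.138, 0.022, 0.264]
ft_force: [0.2, -0.2, 0.5]
finger_gap: 0.499
```

```bash
python3 -c "
from h import *
print(st()['joint_pos'])
c=imaging.get_calibration('wrist');im=imaging.camera('wrist');cv2.imwrite('pics/w6.png',im);np.savez('w6.npz',**c)
"
python3 -c "
from rim import *
c=dict(np.load('w6.npz'));im=cv2.imread('pics/w6.png')
P,A=rim(im,c,np.array([.5595,-.1572]),.086,.100)
print(' '.join(f'{a}:{(np.hypot(*(p-[.5595,-.1572]))-.09)*1e3:.1f}' for p,a in zip(P,A) if a<140 or a>320))
"
```

```text
t 18.15 p [ 0.5494 -0.0955  0.1234] rpy [179.8    1.24  15.14] fix xy mm [ 5.6 61.4] F [ 0.19 -0.17  0.5 ] Ffix [ 0.14 -0.21] gap 0.499
[-0.20882984  0.15583561  1.95848637 -0.01501747  1.04506024  1.10528436]
0:-0.4 4:-1.0 8:-0.7 12:-0.7 16:-0.7 20:-0.7 28:-0.4 32:1.1 36:-0.1 40:-0.1 44:1.4 48:3.2 52:7.7 56:-0.1 60:3.2 64:0.5 68:-0.1 72:-0.1 76:0.2 80:-0.1 84:0.8 88:2.3 92:3.2 96:4.4 100:4.4 104:4.1 108:3.8 112:2.6 116:5.9 120:6.5 124:8.3 128:-0.4 132:-2.2 324:-1.6 328:-1.6 332:-1.3 336:1.4 340:-1.0 344:-1.0 348:-0.7 352:-1.0 356:-1.0
```

View pics/w6.png

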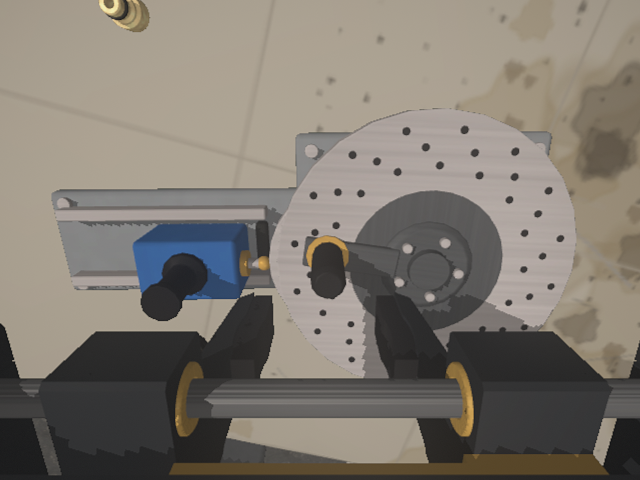

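Call:
drive_tool --moves '[[[0, 0, 0], [0, 0, -10.7], 0.5], [[0, 0, 0], [0, 0, -10.7], 0.5], [[0, 0, 0], [0, 0, -10.7], 0.5], [[0, 0, 0], [0, 0, -10.7], 0.5], [[0, 0, 0], [0, 0, -10.7], 0.5]]'

```text
time: 18.82
ee_pos: [0.5513, -0.0961, 0.1271]
orientation: [-3.133, 0.014, 1.207]
ft_force: [1.2, 0.8, 0.5]
finger_gap: 0.497
```

Call:
drive_tool --moves '[[[0, 0, 0], [0, 0, -10.7], 0.5], [[0, 0, 0], [0, 0, -10.7], 0.5], [[0, 0, 0], [0, 0, -10.7], 0.5], [[0, 0, 0], [0, 0, -8], 0.5], [[0, 0, 0], [0, 0, 0], 0.5]]'

```text
time: 19.45
ee_pos: [0.5494, -0.0959, 0.1248]
orientation: [-3.123, 0.004, 1.913]
ft_force: [0.9, 0.7, 0.3]
finger_gap: 0.5
```

```bash
python3 -c "
from h import *
c=dict(np.load('w6.npz'))
for px,z in(((327,253),.062),((328,283),.102)):
  q=plane(c,*px,z)[:2]-C;print(q@V*1e3,q@U*1e3,np.hypot(*q),np.degrees(np.arctan2(q[1],q[0])))
togo(12.7,58.6,73)
"
```

```text
10.534755666001518 58.91501347139587 0.059849476934031004 95.36192939686512
10.595627508049404 58.89656628222701 0.05984206582435213 95.30144870661675
t 19.45 p [ 0.5494 -0.0959  0.1248] rpy [-178.93    0.21  109.6 ] fix xy mm [ 5.4 61. ] F [0.86 0.68 0.26] Ffix [1.02 0.43] gap 0.5
togo [-2.8  8.1 51.7]
```

Call:
drive_tool --moves '[[[-2, 5, 0], [-1, 0, 4], 0.5], [[0, 0, 20], [0, 0, 0], 0.5], [[0, 0, 0], [0, 0, 0], 0.5], [[0, 0, 0], [0, 0, 0], 0.5], [[0, 0, 0], [0, 0, 0], 0.5]]'

```text
time: 20.08
ee_pos: [0.5551, -0.0963, 0.1049]
orientation: [3.141, 0.005, 1.83]
ft_force: [-0.3, 0.3, 0.2]
finger_gap: 0.498
```

```bash
python3 -c "
from h import *
togo(10.6,58.9,73)
"
```

```text
t 20.07 p [ 0.5551 -0.0963  0.1049] rpy [179.98   0.26 104.87] fix xy mm [10.8 59.1] F [-0.29  0.28  0.16] Ffix [-0.21  0.35] gap 0.498
togo [-0.1 -0.2 31.9]
```

Call:
drive_tool --moves '[[[0, 0, 15], [0, 0, 0], 0.5], [[0, 0, 14], [0, 0, 0], 0.4], [[0, 0, 3], [0, 0, 0], 0.3], [[0, 0, 0], [0, 0, 0], 0.22], [[0, 0, 0], [0, 0, 0], 0.1]]' --newtons 15

```text
time: 20.7
ee_pos: [0.5536, -0.0967, 0.0707]
orientation: [-3.138, 0.004, 1.83]
ft_force: [-3.6, -1.3, 4.6]
finger_gap: 0.197
```

```bash
python3 -c "
from h import *
togo(10.6,58.9,73)
"
```

```text
t 20.7 p [ 0.5536 -0.0967  0.0707] rpy [-179.81    0.23  104.87] fix xy mm [ 9.2 59.1] F [-3.58 -1.26  4.63] Ffix [-3.79 -0.26] gap 0.197
togo [-0.2  1.4 -2.3]
```

Call:
drive_tool --moves '[[[0, -2, -1], [0, 0, 0], 0.1], [[0, -2, 0], [0, 0, 0], 0.1], [[0, -2, 0], [0, 0, 0], 0.1], [[0, -2, 0], [0, 0, 0], 0.1], [[0, -2, 0], [0, 0, 0], 0.1]]'

```text
time: 21.32
ee_pos: [0.5532, -0.0975, 0.0709]
orientation: [3.122, 0.007, 1.827]
ft_force: [5.8, 2.4, -7.6]
finger_gap: 0.194
```

```bash
python3 plan.py 1.5 1.5
```

```text
t 21.32 p [ 0.5532 -0.0975  0.0709] rpy [178.9    0.42 104.71] fix xy mm [ 8.7 58.5] F [ 5.81  2.36 -7.6 ] Ffix [6.23 0.72] gap 0.194
phi 81.55 r 59.11 Frad 1.63 Ftan -6.06 z 70.9 bump at fix 87.5
[[np.float64(0.9), np.float64(-2.9), 0], [np.float64(0.7), np.float64(-2.9), 0], [np.float64(0.2), np.float64(-3.0), 0], [np.float64(0.2), np.float64(-3.0), 0], [np.float64(0.1), np.float64(-3.0), 0]] rpyerr [-1.1   0.42 89.21]
```

Call:
drive_tool --moves '[[[1, -3, 0], [0.3, 0, 0], 0.1], [[0.7, -3, 0], [0.3, 0, 0], 0.1], [[0.3, -3, 0], [0, 0, 0], 0.1], [[0.2, -3, 0], [0, 0, 0], 0.1], [[0.1, -3, 0], [0, 0, 0], 0.1]]'

```text
time: 21.95
ee_pos: [0.5532, -0.0976, 0.0711]
orientation: [3.099, 0.015, 1.824]
ft_force: [9.2, 2.1, -9.0]
finger_gap: 0.198
```

```bash
python3 plan.py 1.5 1.5
```

```text
t 21.95 p [ 0.5532 -0.0976  0.0711] rpy [177.58   0.87 104.53] fix xy mm [ 8.6 58.4] F [ 9.21  2.14 -9.03] Ffix [ 9.44 -0.4 ] gap 0.198
phi 81.61 r 59.04 Frad 0.98 Ftan -9.40 z 71.1 bump at fix 87.5
[[np.float64(0.9), np.float64(-2.9), 0], [np.float64(0.7), np.float64(-2.9), 0], [np.float64(0.2), np.float64(-3.0), 0], [np.float64(0.1), np.float64(-3.0), 0], [np.float64(0.1), np.float64(-3.0), 0]] rpyerr [-2.42  0.87 89.03]
```

Call:
drive_tool --moves '[[[0.9, -4, 0], [1, 0, 0], 0.1], [[0.7, -4, 0], [1, 0, 0], 0.1], [[0.4, -4, 0], [0.7, 0, 0], 0.1], [[0.3, -4, 0], [0.7, 0, 0], 0.1], [[0.2, -4, 0], [0.7, 0, 0], 0.1]]'

```text
time: 22.58
ee_pos: [0.5517, -0.0978, 0.0712]
orientation: [3.131, 0.023, 1.82]
ft_force: [11.8, 2.0, -11.1]
finger_gap: 0.197
```

```bash
python3 plan.py 1.5 1.5
```

```text
t 22.57 p [ 0.5517 -0.0978  0.0712] rpy [179.39   1.34 104.29] fix xy mm [ 7.1 58.6] F [ 11.83   2.   -11.12] Ffix [11.94 -1.23] gap 0.197
phi 83.10 r 59.06 Frad 0.21 Ftan -12.00 z 71.2 bump at fix 89.0
[[np.float64(0.8), np.float64(-2.9), 0], [np.float64(0.6), np.float64(-3.0), 0], [np.float64(0.1), np.float64(-3.0), 0], [np.float64(0.1), np.float64(-3.0), 0], [np.float64(-0.0), np.float64(-3.0), 0]] rpyerr [-0.61  1.34 88.79]
```

Call:
drive_tool --moves '[[[0.8, -4.8, 1], [0.6, 0.4, 0], 0.1], [[0.6, -4.8, 1], [0.6, 0.4, 0], 0.1], [[0.3, -4.8, 1], [0.6, 0.3, 0], 0.1], [[0.2, -4.8, 1], [0.6, 0.2, 0], 0.1], [[0.1, -4.8, 1], [0.6, 0.2, 0], 0.1]]'

```text
time: 23.2
ee_pos: [0.5516, -0.0985, 0.0712]
orientation: [3.133, 0.006, 1.816]
ft_force: [10.9, 5.2, -8.4]
finger_gap: 0.195
```

```bash
python3 plan.py 1.5 1.5
python3 -c "
from h import *
c=imaging.get_calibration('wrist');im=imaging.camera('wrist');cv2.imwrite('pics/w7.png',im);np.savez('w7.npz',**c)
for n,(x,y,w,h) in {'scene':(260,60,240,190),'side':(230,120,250,190)}.items():
    im=imaging.camera(n);cv2.imwrite(f'pics/{n}7c.png',cv2.resize(im[y:y+h,x:x+w],None,fx=3,fy=3,interpolation=2))
st()"
```

```text
t 23.2 p [ 0.5516 -0.0985  0.0712] rpy [179.49   0.35 104.03] fix xy mm [ 6.9 57.9] F [10.89  5.2  -8.43] Ffix [11.89  2.1 ] gap 0.195
phi 83.23 r 58.34 Frad 3.48 Ftan -11.56 z 71.2 bump at fix 89.1
[[np.float64(1.2), np.float64(-2.9), 0], [np.float64(0.8), np.float64(-2.9), 0], [np.float64(0.1), np.float64(-3.0), 0], [np.float64(0.0), np.float64(-3.0), 0], [np.float64(-0.0), np.float64(-3.0), 0]] rpyerr [-0.51  0.35 88.53]
t 23.35 p [ 0.5516 -0.0985  0.0712] rpy [179.5    0.34 104.04] fix xy mm [ 6.9 58. ] F [10.34  4.55 -7.85] Ffix [11.18  1.62] gap 0.197
```

View pics/w7.png

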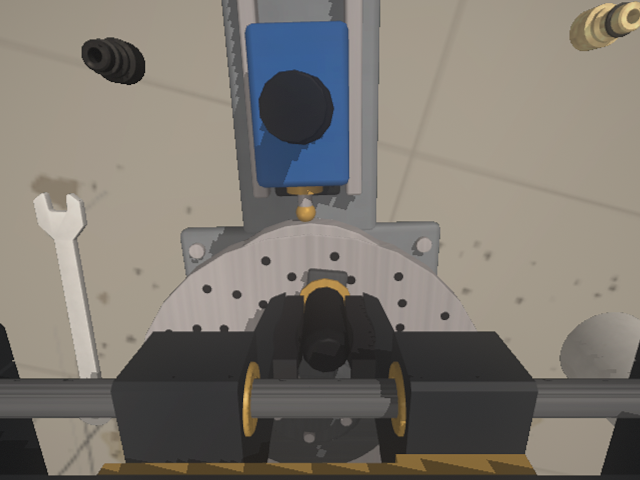

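View pics/scene7c.png

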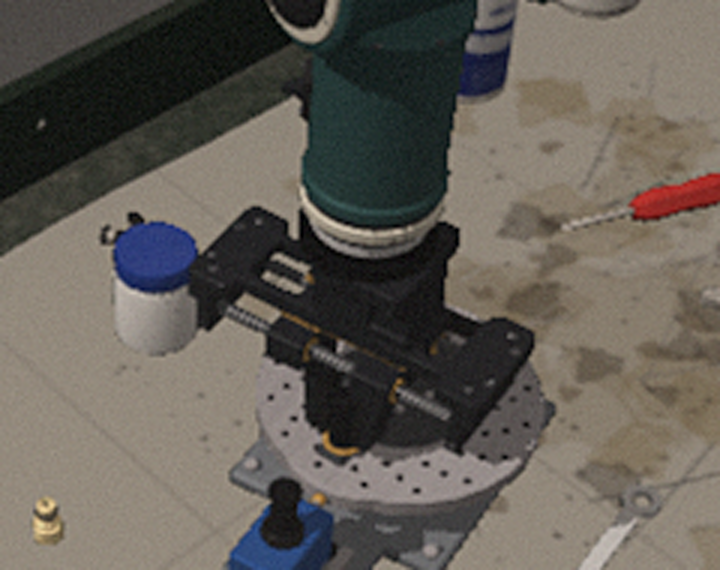

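View pics/side7c.png

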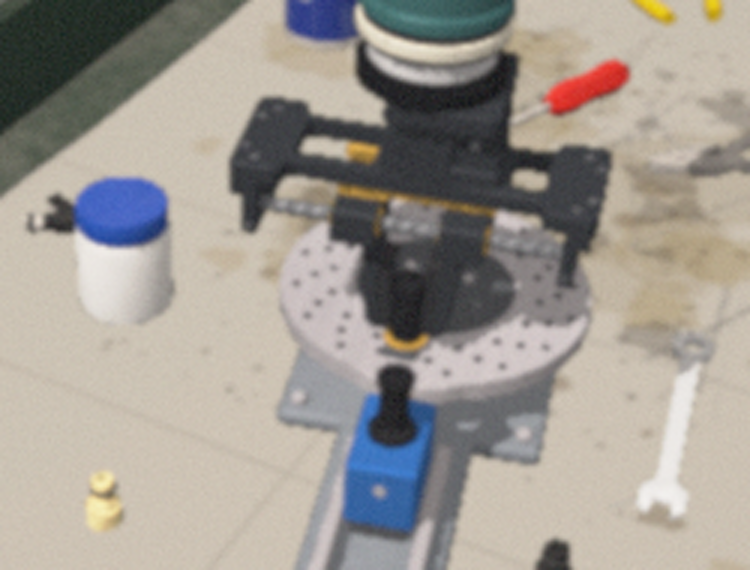

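```bash
python3 -c "
from rim import *
c=dict(np.load('w7.npz'));im=cv2.imread('pics/w7.png')
P,A=rim(im,c,np.array([.5595,-.1572]),.086,.100)
print(' '.join(f'{a}:{(np.hypot(*(p-[.5595,-.1572]))-.09)*1e3:.1f}' for p,a in zip(P,A) if 40<a<170))
for px,z in(((325,297),.062),((306,213),.05),((296,105),.102)):
  q=plane(c,*px,z)[:2]-C;print(q@V*1e3,q@U*1e3,np.hypot(*q),np.degrees(np.arctan2(q[1],q[0])))
"
python3 - <<'E'
import cv2
im=cv2.imread('pics/w7.png')[180:340,140:490];cv2.imwrite('pics/w7c.png',cv2.resize(im,None,fx=2.2,fy=2.2,interpolation=2))
E
```

```text
56:6.2 60:-0.7 64:-0.4 68:7.4 72:0.2 76:0.2 80:0.5 84:0.2 88:2.0 92:3.5 96:4.7 100:5.0 104:5.9 108:5.0 112:4.4 116:3.2 120:1.7 124:-0.1 128:0.2 132:-0.1 136:-0.4 140:-0.4 144:-1.0 148:-1.0 152:-1.3 156:-1.3 160:-1.6 164:-1.6 168:-2.2
6.7926345127614045 61.983367566007665 0.06235445243482432 99.24602507700229
-0.6230054704863188 97.75275083779876 0.09775473611121367 105.86515699533612
0.29657827854918356 141.82903555062913 0.14182934563727256 105.38018913882956
```

View pics/w7c.png

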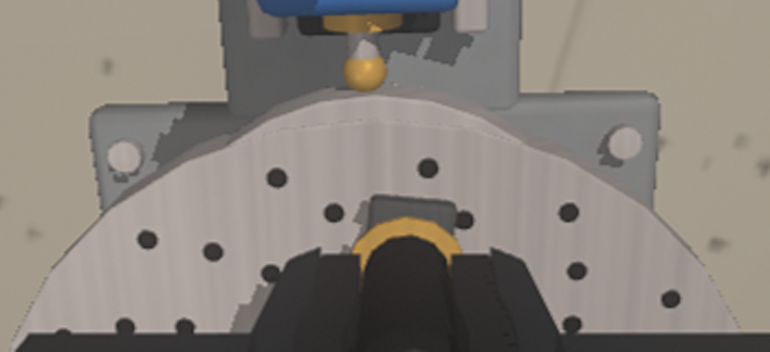

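The slide is home (141.8 mm). The rise is centred at 104.0±0.7° and the tip is at 105.5°, so I'm about 1.5° short. A little further, watching the force for the drop.

Call:
drive_tool --moves '[[[2, -4.8, 0.5], [0.5, 0, 0], 0.1], [[1.2, -4.8, 0.5], [0.5, 0, 0], 0.1], [[0.8, -4.8, 0], [0.5, 0, 0], 0.1], [[0.5, -4.8, 0], [0.5, 0, 0], 0.1], [[0.5, -4.8, 0], [0.5, 0, 0], 0.1]]'

```text
time: 23.98
ee_pos: [0.547, -0.098, 0.0712]
orientation: [3.133, 0.017, 1.813]
ft_force: [10.1, 1.0, -11.6]
finger_gap: 0.193
```

```bash
python3 plan.py 1.5 1.5
```

```text
t 23.98 p [ 0.547  -0.098   0.0712] rpy [179.52   0.96 103.87] fix xy mm [ 2.5 59.7] F [ 10.07   0.97 -11.56] Ffix [ 9.97 -1.75] gap 0.193
phi 87.57 r 59.75 Frad -1.33 Ftan -10.03 z 71.2 bump at fix 93.5
[[np.float64(0.2), np.float64(-3.0), 0], [np.float64(0.0), np.float64(-3.0), 0], [np.float64(-0.1), np.float64(-3.0), 0], [np.float64(-0.2), np.float64(-3.0), 0], [np.float64(-0.3), np.float64(-3.0), 0]] rpyerr [-0.48  0.96 88.37]
```

Call:
drive_tool --moves '[[[0.2, -3.8, 0.5], [0.3, 0.3, 0], 0.1], [[0, -3.6, 0.5], [0.3, 0.2, 0], 0.1], [[-0.1, -3.4, 0], [0.3, 0, 0], 0.1], [[-0.2, -3.4, 0], [0.3, 0, 0], 0.1], [[-0.3, -3.4, 0], [0.3, 0, 0], 0.1]]'

```text
time: 24.6
ee_pos: [0.5461, -0.0991, 0.0712]
orientation: [3.123, 0.012, 1.809]
ft_force: [9.4, 3.5, -10.2]
finger_gap: 0.199
```

```bash
python3 plan.py 1.5 1.5
```

```text
t 24.6 p [ 0.5461 -0.0991  0.0712] rpy [178.96   0.69 103.63] fix xy mm [ 1.3 58.9] F [  9.45   3.52 -10.19] Ffix [10.05  0.87] gap 0.199
phi 88.70 r 58.89 Frad 1.10 Ftan -10.02 z 71.2 bump at fix 94.6
[[np.float64(0.6), np.float64(-3.0), 0], [np.float64(0.3), np.float64(-3.0), 0], [np.float64(-0.2), np.float64(-3.0), 0], [np.float64(-0.3), np.float64(-3.0), 0], [np.float64(-0.3), np.float64(-3.0), 0]] rpyerr [-1.04  0.69 88.13]
```

Call:
drive_tool --moves '[[[0.9, -4.5, 0.5], [0.6, 0, 0], 0.1], [[0.5, -4.5, 0.5], [0.6, 0, 0], 0.1], [[0.3, -4.5, 0], [0.5, 0, 0], 0.1], [[0.1, -4.5, 0], [0.5, 0, 0], 0.1], [[0, -4.5, 0], [0.5, 0, 0], 0.1]]'

```text
time: 25.22
ee_pos: [0.5395, -0.1001, 0.0711]
orientation: [3.136, 0.018, 1.805]
ft_force: [6.9, 1.4, -8.8]
finger_gap: 0.196
```

```bash
python3 plan.py 1.5 1.5
```

```text
t 25.23 p [ 0.5395 -0.1001  0.0711] rpy [179.67   1.03 103.44] fix xy mm [-5.2 59.6] F [ 6.93  1.37 -8.82] Ffix [ 7.04 -0.53] gap 0.196
phi 95.03 r 59.87 Frad -1.15 Ftan -6.97 z 71.1 bump at fix 100.9
[[np.float64(-0.3), np.float64(-3.0), 0], [np.float64(-0.4), np.float64(-3.0), 0], [np.float64(-0.5), np.float64(-3.0), 0], [np.float64(-0.6), np.float64(-2.9), 0], [np.float64(-0.7), np.float64(-2.9), 0]] rpyerr [-0.33  1.03 87.94]
```

The force fell from 12 to 7 N as the rise passed the tip, so the middle lies behind. Now I turn back about 10°.

Call:
drive_tool --moves '[[[0.3, 3.5, 0], [-0.3, 0, 0], 0.1], [[0.3, 3.5, 0], [-0.3, 0, 0], 0.1], [[0.2, 3.5, 0], [-0.3, 0, 0], 0.1], [[0.2, 3.5, 0], [-0.3, 0, 0], 0.1], [[0, 3.5, 0], [-0.3, 0, 0], 0.1]]'

```text
time: 25.85
ee_pos: [0.5422, -0.0991, 0.0707]
orientation: [3.141, 0.017, 1.81]
ft_force: [-11.9, -4.5, 7.7]
finger_gap: 0.201
```

```bash
python3 plan.py -1.5 1.5
```

```text
t 25.85 p [ 0.5422 -0.0991  0.0707] rpy [179.97   0.95 103.72] fix xy mm [-2.4 59.9] F [-11.86  -4.49   7.72] Ffix [-12.62  -1.16] gap 0.201
phi 92.30 r 59.95 Frad -0.65 Ftan 12.66 z 70.7 bump at fix 98.2
[[np.float64(0.2), np.float64(3.0), 0], [np.float64(0.1), np.float64(3.0), 0], [np.float64(0.0), np.float64(3.0), 0], [np.float64(-0.0), np.float64(3.0), 0], [np.float64(-0.1), np.float64(3.0), 0]] rpyerr [-3.000e-02  9.500e-01  8.822e+01]
```

Call:
drive_tool --moves '[[[0.2, 4.3, 0], [-0.5, 0, 0], 0.1], [[0.1, 4.3, 0], [-0.5, 0, 0], 0.1], [[0.1, 4.3, 0], [-0.4, 0, 0], 0.1], [[0, 4.3, 0], [-0.4, 0, 0], 0.1], [[0, 4.3, 0], [-0.4, 0, 0], 0.1]]'

```text
time: 26.48
ee_pos: [0.545, -0.0982, 0.0707]
orientation: [3.141, 0.013, 1.814]
ft_force: [-11.3, -5.1, 6.9]
finger_gap: 0.197
```

```bash
python3 plan.py -1.5 1.5
```

```text
t 26.48 p [ 0.545  -0.0982  0.0707] rpy [179.94   0.75 103.94] fix xy mm [ 0.5 60. ] F [-11.31  -5.12   6.88] Ffix [-12.27  -1.91] gap 0.197
phi 89.50 r 60.00 Frad -2.01 Ftan 12.25 z 70.7 bump at fix 95.4
[[np.float64(0.0), np.float64(3.0), 0], [np.float64(-0.0), np.float64(3.0), 0], [np.float64(-0.1), np.float64(3.0), 0], [np.float64(-0.2), np.float64(3.0), 0], [np.float64(-0.3), np.float64(3.0), 0]] rpyerr [-6.000e-02  7.500e-01  8.844e+01]
```

Call:
drive_tool --moves '[[[-0.2, 4.4, 0], [-0.3, 0, 0], 0.1], [[-0.3, 4.4, 0], [-0.3, 0, 0], 0.1], [[-0.3, 4.4, 0], [-0.3, 0, 0], 0.1], [[-0.4, 4.4, 0], [-0.3, 0, 0], 0.1], [[-0.4, 4.4, 0], [-0.3, 0, 0], 0.1]]'

```text
time: 27.1
ee_pos: [0.5483, -0.0977, 0.0707]
orientation: [-3.13, 0.007, 1.817]
ft_force: [-11.1, -1.6, 7.7]
finger_gap: 0.199
```

```bash
python3 plan.py -1.5 1.5;python3 -c "
from h import *
c=imaging.get_calibration('wrist');im=imaging.camera('wrist');cv2.imwrite('pics/w8.png',im);np.savez('w8.npz',**c)
from rim import *
P,A=rim(im,c,np.array([.5595,-.1572]),.086,.100)
print(' '.join(f'{a}:{(np.hypot(*(p-[.5595,-.1572]))-.09)*1e3:.1f}' for p,a in zip(P,A) if 80<a<140));st()"
```

```text
t 27.1 p [ 0.5483 -0.0977  0.0707] rpy [-179.36    0.38  104.11] fix xy mm [ 3.9 59.6] F [-11.13  -1.55   7.68] Ffix [-11.14   1.48] gap 0.199
phi 86.25 r 59.73 Frad 0.75 Ftan 11.21 z 70.7 bump at fix 92.2
[[np.float64(0.0), np.float64(3.0), 0], [np.float64(-0.1), np.float64(3.0), 0], [np.float64(-0.3), np.float64(3.0), 0], [np.float64(-0.4), np.float64(3.0), 0], [np.float64(-0.4), np.float64(3.0), 0]] rpyerr [ 0.64  0.38 88.61]
84:0.5 88:0.5 92:2.3 96:3.8 100:4.7 104:5.3 108:5.9 112:5.0 116:4.1 120:3.2 124:1.4 128:-0.1 132:0.2 136:-0.4
t 27.15 p [ 0.5486 -0.0977  0.0708] rpy [-179.39    0.39  104.1 ] fix xy mm [ 4.2 59.6] F [-9.93 -2.25  6.77] Ffix [-10.17   0.48] gap 0.194
```

View pics/w8.png

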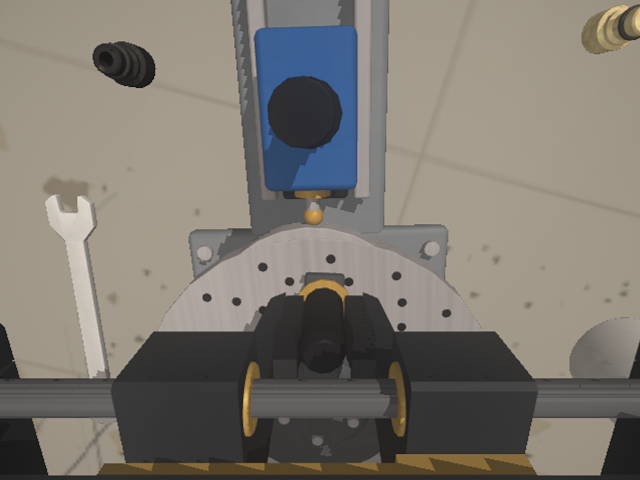

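Call:
drive_tool --moves '[[[-0.3, 4.4, 0], [-0.3, 0, 0], 0.1], [[-0.3, 4.4, 0], [-0.3, 0, 0], 0.1], [[-0.3, 4.0, 0], [-0.3, 0, 0], 0.1], [[0, 0, 0], [0, 0, 0], 0.1], [[0, 0, 0], [0, 0, 0], 0.1]]'

```text
time: 27.78
ee_pos: [0.5506, -0.0973, 0.071]
orientation: [-3.126, 0.003, 1.818]
ft_force: [-0.5, 0.4, -2.8]
finger_gap: 0.196
```

```bash
python3 plan.py -1.5 1.5;python3 -c "
from h import *
c=imaging.get_calibration('wrist');im=imaging.camera('wrist');cv2.imwrite('pics/w9.png',im);np.savez('w9.npz',**c)
from rim import *
P,A=rim(im,c,np.array([.5595,-.1572]),.086,.100)
print(' '.join(f'{a}:{(np.hypot(*(p-[.5595,-.1572]))-.09)*1e3:.1f}' for p,a in zip(P,A) if 80<a<140))"
```

```text
t 27.77 p [ 0.5506 -0.0973  0.071 ] rpy [-1.7909e+02  1.7000e-01  1.0415e+02] fix xy mm [ 6.2 59.4] F [-0.46  0.43 -2.81] Ffix [-0.33  0.54] gap 0.196
phi 84.03 r 59.74 Frad 0.50 Ftan 0.39 z 71.0 bump at fix 89.9
[[np.float64(-0.1), np.float64(3.0), 0], [np.float64(-0.2), np.float64(3.0), 0], [np.float64(-0.4), np.float64(3.0), 0], [np.float64(-0.5), np.float64(3.0), 0], [np.float64(-0.6), np.float64(2.9), 0]] rpyerr [ 0.91  0.17 88.65]
84:0.2 88:1.4 92:3.2 96:4.4 100:5.0 104:5.9 108:5.3 112:4.7 116:3.5 120:2.3 124:0.2 128:-0.1 132:-0.1 136:-0.4
```

The rise middle is at ≈104.8° against the tip at 105.5°, with near-zero load. Releasing.

Call:
drive_tool --moves '[[[0, 0, 0], [0, 0, 0], 0.25], [[0, 0, 0], [0, 0, 0], 0.4], [[0, 0, 0], [0, 0, 0], 0.5], [[0, 0, -20], [0, 0, 0], 0.5], [[0, 0, -40], [0, 0, 0], 0.5]]'

```text
time: 28.45
ee_pos: [0.5502, -0.0958, 0.1294]
orientation: [-3.122, -0.0, 1.818]
ft_force: [-0.2, -0.9, 0.3]
finger_gap: 0.501
```

Call:
drive_tool --moves '[[[0, 0, -40], [0, 0, 0], 0.5], [[0, 0, -20], [0, 0, 0], 0.5], [[0, 0, 0], [0, 0, 0], 0.5], [[0, 0, 0], [0, 0, 0], 0.5], [[0, 0, 0], [0, 0, 0], 0.5]]'

```text
time: 29.08
ee_pos: [0.5531, -0.0954, 0.1933]
orientation: [-3.126, 0.002, 1.819]
ft_force: [-0.0, -0.5, -0.0]
finger_gap: 0.499
```

```bash
python3 -c "
from h import *
st()
c=imaging.get_calibration('wrist');im=imaging.camera('wrist');cv2.imwrite('pics/w10.png',im);np.savez('w10.npz',**c)
from rim import *
P,A=rim(im,c,np.array([.5595,-.1572]),.086,.100)
print(' '.join(f'{a}:{(np.hypot(*(p-[.5595,-.1572]))-.09)*1e3:.1f}' for p,a in zip(P,A) if 70<a<150))"
```

```text
t 29.07 p [ 0.5531 -0.0954  0.1933] rpy [-1.7913e+02  1.1000e-01  1.0420e+02] fix xy mm [ 9.1 60.5] F [-0.05 -0.46 -0.02] Ffix [-0.17 -0.43] gap 0.499
72:-0.1 76:-0.1 80:0.5 84:6.5 88:1.4 92:3.2 96:4.1 100:4.7 104:5.3 108:5.3 112:4.7 116:3.5 120:2.0 124:5.3 128:7.1 132:-0.1 136:-0.4 140:-0.7 144:-0.4 148:-0.7
```

View pics/w10.png

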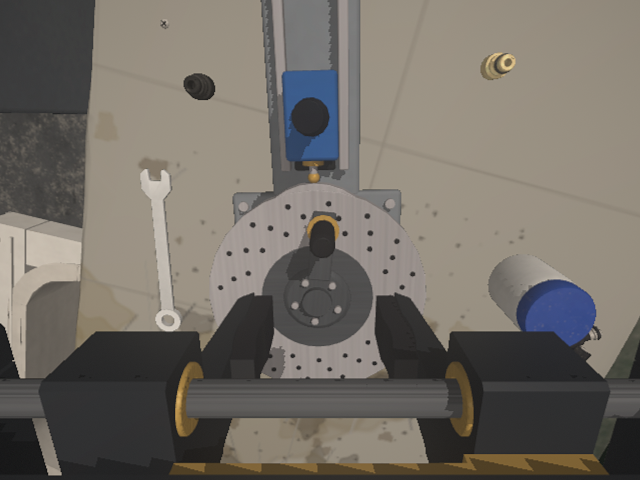

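The rise stays at about 104.9° after release, with the tip at 105.5°. The slide is at its stop, the bystanders are in place and the hand is clear.

```bash
python3 -c "
from h import *
c=dict(np.load('w10.npz'));q=plane(c,310,117,.102)[:2]-C;print('post',q@V*1e3,q@U*1e3)
print(arm.finish_job())"
```

```text
post 0.7879782610767471 141.22557306816668
the job is handed in; nothing more can be done
None
```

I pushed the slide home and turned the disc until the middle of its high spot was under the tip. Then I let go, raised the gripper clear and handed the job in at about 29 s. The hand-in reports no verdict, so this rests on my own checks.

**Last checks**
- **Slide:** the post measured 141 to 142 mm from the spindle, which agrees with home (142 mm).
- **High spot:** after letting go, its middle stood at about 104.9° in the wrist image and the tip at about 105.5°. That is under 1° off, well inside the 8° allowed.
- **Release:** the load on the gripper was near zero just before it opened. The disc did not visibly move.
- **Bystanders:** the grease pot, spanner and both adapters looked untouched in the last picture; I did not measure them.
- **Knob:** side load at my readings (end of each call) stayed within about 3.5 N, roughly 1 mm of pin travel.

**What disagreed**
- **Turning forces:** they read higher than described, about 5 to 6 N normally and 10 to 12 N while climbing. About 10 N of vertical load came with the climbing readings.
- **Feel and camera:** the force fell to 7 N past the middle and rose to 12.7 N when I turned back, so the feel agreed on roughly where the middle is. Because those readings were off, I took the final position from the camera.
- **First grip:** the knob slipped about 5 mm in the first grip, so I took hold of it again with the gripper turned 90°.

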